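Make up a transport tray: tall panel, slide boxes, scan

ROBOT

A 7-joint arm with a two-finger parallel gripper is mounted at the origin on the work surface. World frame = base frame: x ahead of the robot, y to its left, z up, the work surface at z = 0. Lengths are in m, angles in rad, forces in N, time in s.
With the tool pointing down it reaches from about 0.425 to 0.875 m from the base axis. Payload 4.7 kg.
Tool frame: the origin (TCP) lies between the finger pads; the fingertips stand 17 mm ahead of it and the grasp point (between the pads) lies 2 mm behind it; z points along the fingers, y is the line along which they close (so a half turn about z gives the same grasp; the last joint's range is limited). The gripper opens to 87 mm and grips with 3 to 60 N. Pads are 19 mm wide; open, the fingers measure 117 mm over their backs; the gripper's body (75 mm by 190 mm) begins 51 mm behind the grasp point.
Start: joints at [-1.257, 0.321, -0.07, 1.45, 0.023, 1.371, -0.057], TCP at [0.192, 0.621, 0.24] pointing down, gripper open.
Joint ranges: [-2.86, 2.86], [-0.3, 2.09], [-1.38, 1.24], [0.06, 2.45], [-1.56, 4.7], [0.09, 2.05], [-2.69, 2.69]. Speed limits (rad/s): [2.57, 2.57, 3.14, 3.14, 3.14, 3.14, 3.14].

INTERFACE

Orientations are given as a unit quaternion [x, y, z, w].
In Python, from station import r gives the robot as it stands.
- The arm moves only by the shell command python3 -m pendant 'ROWS' [OPENING] [FORCE]. ROWS is JSON, a list of rows, each an object of numbers: "x", "y", "z": the shift along the tool's x, y, z each as a share of 0.6 m, from -1 to 1; "yaw": the turn about the tool's z as a share of pi rad, from -1 to 1. A call has 1 to 10 rows; each row shifts and turns the commanded pose from where the row before left it, along the tool's axes as they then stand; what a row does not reach is not made up. A row lasts 1/10 s, in which the tool goes at most 50 mm and 8.59 degrees, less where a joint would pass 70% of its speed; a pose out of reach is approached as far as the arm can. A call with a number of a shift or a turn outside -1 to 1 is refused whole. A call with a gripper value outside its range is refused whole. OPENING is the opening, from -1 (shut) to 1 (fully open), set as the call begins (- or left out, the last holds). The fingers move at their own pace and stop on an object; FORCE is the grip in N (left out, the last holds). Time passes only in rows, so rows that do not move let the fingers close. It gives the time, the measured TCP pose, the force, the opening and the grip force at its end, in the units of the state.
- r.sense(): the state, without advancing time (a new reading comes with each control period).
- r.capture(name): name is "side" or "top"; returns (picture, depth): 420x560x3 uint8, red, green, blue; 420x560 float32, m along the optical axis (not along the pixel's ray), 0 where there is no reading.
- r.calibration(name): a dict with "intrinsics" (3x3 intrinsics, pixels), "k1" (the pictures are not rectified: a ray, as slopes to the right and down, at radius r is drawn at 1 + k1 r^2 times it, then the intrinsics apply), "eye" and "orientation" of the camera in the world. Camera axes: x right, y up, looking along -z (the intrinsics and any distortion apply to the point x, -y, -z); pixel columns grow to the right and rows downward; lengths in m; the calibration is good to about 2 mm. A picture is of the moment at which its call begins. calibration takes no time and is no camera call.
- r.close_job(): hands the job in; it is judged then, once.
The state is a dict: "clock": time; "joint_positions": joint angles; "qd": joint speeds; "joint_efforts": joint torques, N m; "tcp_pos": TCP position; "tool_rot": TCP orientation; "ft_force": force on the tool from outside, world axes, zero at the start; "wrist_torque": the same for the moment, N m; "finger_gap": finger opening in m; "finger_force": force on a finger pad.
Only numpy, scipy, OpenCV 4.12 (cv2) and the standard library are available. Lean on these libraries where they do the work, as an engineer would, in place of code of your own. Each camera call takes 0.05 s, during which the arm holds its last target. There are 200 camera calls.

TASK

Make up the transport tray: first draw the tall perforated panel out of the leaning stack, leaving the short panels leaning where they are, and set it upright in the tray, centred and square, leaning back against the sloping end-board. Then stand every slide box on the tray floor in front of the panel, upright and wholly inside the tray walls. When all is loaded, squeeze the scanner's trigger fully to book the tray out and let it spring back; leave the bottle, mug and dish alone.

Things in the scene. Friction and masses are not known exactly. Their poses are not given: they have to be found in the camera images.
- panel_tall_mid (a point): the tall perforated aluminium panel, 170 mm tall, 130 wide, 10 thick, about 0.24 kg, one of four panels in a stack leaning on the stand's back wall face to face (it may be first, last or between); its top 60 mm stand clear above the short panels and the back wall. The point is its centre, 85 mm below its top edge; x is its thickness (+x towards the back wall), y its width, z up along the panel
- panel_short0_mid (a point): one of three short perforated aluminium panels, 110 mm tall, 130 wide, 10 thick, leaning in the stand with the tall one and to be left there. The point is its centre; x is its thickness (+x towards the stand's back wall), y its width, z up along the panel
- panel_short1_mid (a point): one of three short perforated aluminium panels, 110 mm tall, 130 wide, 10 thick, leaning in the stand with the tall one and to be left there. The point is its centre; x is its thickness (+x towards the stand's back wall), y its width, z up along the panel
- panel_short2_mid (a point): one of three short perforated aluminium panels, 110 mm tall, 130 wide, 10 thick, leaning in the stand with the tall one and to be left there. The point is its centre; x is its thickness (+x towards the stand's back wall), y its width, z up along the panel
- rack: the fixed stand holding the stack: base plate 170 x 170 x 12 mm with a flat back wall 105 mm long that slopes 0.22 rad (12.6 degrees) from vertical, its top leaning to +x. Origin under the centre of the base; the wall's front face meets the base's top at x = +45 mm; the panels stand on the base in front (-x) of it. Stand and scanner may swap sides
- tray: the fixed sheet-steel transport tray, 260 mm (x) by 210 (y), floor 8 mm thick; walls 5 mm thick, 20 mm high above the bench, on the -x end and both sides; on the +x end a sloping end-board 100 mm long, 0.22 rad from vertical, its top leaning to +x, its front face meeting the tray's floor at x = +95 mm. Origin on the bench under the tray's centre, z up. The panel belongs against the end-board, the boxes on the floor in front (-x) of it
- box0_mid (a point): a grey slide box 70 mm (x) by 44 (y) by 54 tall, about 0.15 kg, standing on the bench; 2 to 4 of them are there. The point is its centre, 27 mm above its underside; z up
- box1_mid (a point): a grey slide box 70 mm (x) by 44 (y) by 54 tall, about 0.15 kg, standing on the bench; 2 to 4 of them are there. The point is its centre, 27 mm above its underside; z up
- box2_mid (a point): a grey slide box 70 mm (x) by 44 (y) by 54 tall, about 0.15 kg, standing on the bench; 2 to 4 of them are there. The point is its centre, 27 mm above its underside; z up
- box3_mid (a point): a grey slide box 70 mm (x) by 44 (y) by 54 tall, about 0.15 kg, standing on the bench; 2 to 4 of them are there. The point is its centre, 27 mm above its underside; z up
- scanner: hand scanner clamped upside down in a fixed stand, base 130 x 100 x 12 mm, head up to 112 mm above the bench, its pistol grip pointing up. Origin under the base's centre. The grip is an upright bar 28 mm (x: 0 to +28 mm) by 34 (y: centred on 0), from 112 to 208 mm above the bench; the trigger stands in front of it (-x side), both can be pinched together from above along x
- trigger_pad (a point): point on the outer (-x) face of the trigger where to squeeze, 50 mm up along it from its hinge; the trigger is a lever 68 mm long, 22 wide, 8 thick, hinged about y at its lower end (122 mm above the bench, 8 mm in front of the grip's face), leaning 0.32 rad to -x at rest, so grip and trigger together measure about 57 mm at this point at rest and 44 mm squeezed
- trigger (a joint): scanner trigger angle in rad: 0 released, 0.26 fully squeezed against its stop; a spring returns it; about 4 N at the pad to start, 8 N at the stop
- flask_mid (a point): bystander: amber bottle, 60 mm across, 140 tall; the point is its centre
- pen_mug_mid (a point): bystander: white mug, 76 mm across, 85 tall; the point is its centre
- dish_center (a point): bystander: flat round clear dish, 90 mm across, 30 tall; the point is its centre
Things that resemble listed ones, but are neither listed nor needed, are in the scene too. Leave any orange or red look-alike of the part that bears box2_mid alone.

How it is judged:
By the outcome, as a careful person would: the job done as asked, in the order asked, and still so for the second after the job is handed in, with the robot touching nothing.
Of box0, box1, box2, box3 only 2 to 4 are there at a start; the rules pass over those that are not, and their reading is None.
At some moment in a run one of box0, box1, box2, box3 may be knocked a few centimetres aside while the robot is not near it.
It also fails if it takes over 210 s, if anything falls off the work surface, if the arm or the gripper's body presses on something with over 40 N, if the wrist force passes 120 N, or if a joint passes its speed limit or range.

## Working session

There is one attempt and no reset: what is moved stays moved. The work goes in short steps, Python scripts to look and compute and a shell command to move; the robot and the scene stay as the last step left them, time stands still between calls to the robot, and variables do not carry over. Pictures are saved under pics/ and viewed, at most 14 in all, crops included, and the job is handed in when it is done.

```bash
ls; mkdir -p pics; cat > h.py <<'E'
import numpy as np, cv2
from station import r
from scipy.spatial.transform import Rotation as R
def cap(name,tag):
    p,d=r.capture(name); cv2.imwrite(f'pics/{tag}.png',p[...,::-1]); np.savez(f'/tmp/{tag}.npz',p=p,d=d); return p,d
def cloud(name,d):
    c=r.calibration(name); K=np.array(c['intrinsics']);h,w=d.shape
    v,u=np.mgrid[:h,:w]; pts=np.stack([u.ravel(),v.ravel()],1).astype(np.float64)[:,None]
    n=cv2.undistortPoints(pts,K,np.array([c['k1'],0,0,0.]))[:,0]
    z=d.ravel(); P=np.stack([n[:,0]*z,-n[:,1]*z,-z],1)
    o=np.array(c['orientation']); M=R.from_quat(o).as_matrix() if o.size==4 else o.reshape(3,3)
    W=P@M.T+np.array(c['eye']); W[z==0]=np.nan
    return W.reshape(h,w,3)
E
python3 - <<'E'
from h import *
for n in('top','side'):
    p,d=cap(n,n+'0'); W=cloud(n,d); np.save(f'/tmp/{n}0W.npy',W); print(r.calibration(n))
s=r.sense();print(s)
E
```

```text
pics
{'intrinsics': array([[414.84844477,   0.        , 280.75612032],
       [  0.        , 414.84844477, 213.41360392],
       [  0.        ,   0.        ,   1.        ]]), 'k1': -0.034657553660663046, 'eye': array([ 0.49954196, -0.0023752 ,  1.17768481]), 'orientation': array([-0.02444832,  0.02066022,  0.71477198, -0.69862469])}
{'intrinsics': array([[449.94956977,   0.        , 273.50927335],
       [  0.        , 449.94956977, 211.12498251],
       [  0.        ,   0.        ,   1.        ]]), 'k1': -0.0650911907391116, 'eye': array([ 0.25997971, -0.88676119,  0.87405448]), 'orientation': array([ 0.43166255, -0.06805868, -0.16314001,  0.88454553])}
{'clock': 0.1, 'joint_positions': array([-1.25690059,  0.32177788, -0.070073  ,  1.45154067,  0.02260708,
        1.37078604, -0.05688806]), 'qd': array([ 0.00010904, -0.00289959, -0.00180138, -0.00315876, -0.00020557,
       -0.00140626, -0.00077338]), 'joint_efforts': array([-1.18050102e-03, -4.92574561e+01, -4.06463323e-01, -3.13394880e+01,
       -6.41904655e-02,  3.95370182e-02,  7.61593446e-05]), 'tcp_pos': array([0.19188019, 0.62055504, 0.23855811]), 'tool_rot': array([ 1.49322354e-01,  9.88788193e-01, -8.59115183e-04, -7.81067606e-05]), 'ft_force': array([-0.28260732,  0.10030257,  0.96653157]), 'wrist_torque': array([ 0.04336209,  0.00750777, -0.00532394]), 'finger_force': 0.0, 'finger_gap': 0.08724247371243606}
```

View pics/top0.png

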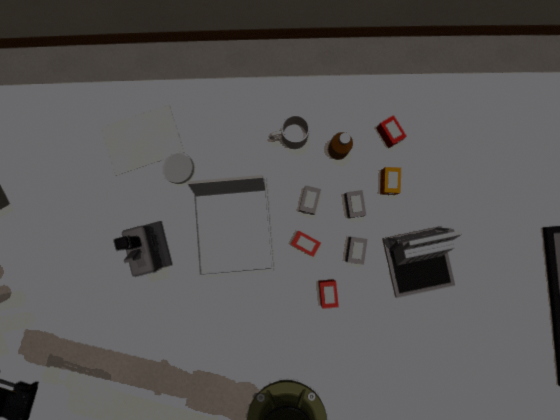

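View pics/side0.png

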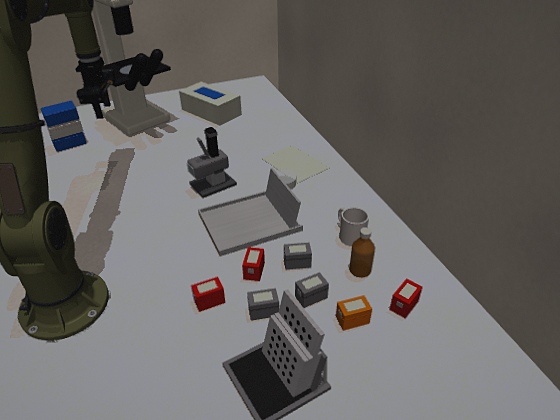

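The top view shows the tray at (234,225), the stand at (420,262), the scanner at (145,248), three grey boxes at (310,200), (355,204) and (356,250), and red and orange look-alikes. The tall panel stands above the stack at about (425,240).

```bash
cat > m.py <<'E'
from h import *
W=np.load('/tmp/top0W.npy'); p=np.load('/tmp/top0.npz')['p']
def reg(u0,u1,v0,v1,z0,z1,w=W):
    a=w[v0:v1,u0:u1].reshape(-1,3); return a[(a[:,2]>z0)&(a[:,2]<z1)]
def rect(a):
    (c,s,t)=cv2.minAreaRect((a[:,:2]*1000).astype(np.float32)); return np.round(c,1),np.round(s,1),round(t,1)
bench=reg(200,270,290,340,-.05,.05); print('bench z',np.nanmedian(bench[:,2]))
for n,b in dict(b0=(295,325,182,220),b1=(340,370,186,222),b2=(342,372,233,268)).items():
    a=reg(*b,.045,.07); print(n,rect(a),len(a),np.median(a[:,2]))
print('tray floor',rect(reg(185,285,170,285,.004,.014)),'tray all',rect(reg(185,285,170,285,.004,.03)),'board',rect(reg(185,285,165,215,.03,.12)))
print('walls',rect(reg(185,285,170,285,.015,.03)))
print('rackbase',rect(reg(375,470,215,305,.006,.018)))
for lo,hi in((.03,.09),(.09,.115),(.115,.14),(.14,.165),(.165,.19)):
    a=reg(375,475,215,275,lo,hi)
    if len(a)>3: print('rack',lo,rect(a),len(a))
for lo,hi in((.006,.018),(.05,.115),(.115,.195),(.195,.215)):
    a=reg(105,180,215,280,lo,hi)
    if len(a)>3: print('scan',lo,rect(a),len(a),a.mean(0))
S=np.load('/tmp/side0W.npy')
a=reg(215,335,285,420,.165,.2,S);print('side tall',rect(a),len(a),a[:,2].max())
a=reg(180,240,120,200,.19,.22,S);print('side grip',rect(a),len(a),a[:,2].max())
a=reg(180,240,120,200,.006,.018,S);print('side scanbase',rect(a),len(a))
t=np.load('/tmp/top0.npz')['p']; s=np.load('/tmp/side0.npz')['p']
f=lambda im,x0,x1,y0,y1,w,h:cv2.resize(cv2.convertScaleAbs(im[y0:y1,x0:x1,::-1],alpha=1.8),(w,h),interpolation=cv2.INTER_CUBIC)
o=np.hstack([f(t,380,465,215,300,400,400),f(s,215,335,285,405,400,400)]);cv2.imwrite('pics/crop0.png',o)
E
python3 m.py
```

```text
bench z -0.0008171971297834535
b0 (array([608.7, -76.5]), array([44. , 70.4]), 74.7) 418 0.05283335031700365
b1 (array([ 594.2, -201.9]), array([69.8, 45. ]), 6.7) 427 0.05261816351969362
b2 (array([ 467. , -200.7]), array([44.5, 70.2]), 80.1) 436 0.05305949116925879
tray floor (array([542.6, 135.1]), array([326., 275.]), 0.4) tray all (array([542.6, 135.1]), array([326., 275.]), 0.4) board (array([656.2, 164.1]), array([226.2,  76.3]), 77.5)
walls (array([559.2, 150.2]), array([298.4, 227.3]), 3.6)
rackbase (array([ 411.3, -396.7]), array([213.7, 195.8]), 10.4)
rack 0.03 (array([ 473.4, -370.6]), array([ 74.8, 145.7]), 10.2) 300
rack 0.09 (array([ 478.8, -371.7]), array([ 57. , 149.8]), 9.6) 295
rack 0.115 (array([ 480.8, -372.4]), array([ 48.6, 131.8]), 10.7) 516
rack 0.14 (array([ 485.8, -371.1]), array([ 13.1, 131.9]), 6.6) 93
rack 0.165 (array([ 495.1, -369.4]), array([ 13.1, 130.9]), 10.6) 276
scan 0.006 (array([516.1, 368.1]), array([216.5,  94.6]), 44.2) 591 [0.49496213 0.34513893 0.01120509]
scan 0.05 (array([478.5, 372.9]), array([128.8,  63.5]), 12.8) 1054 [0.47596019 0.36293505 0.10479757]
scan 0.115 (array([474.3, 367.2]), array([38.7, 92.2]), 90.0) 279 [0.48468457 0.36850439 0.15767631]
scan 0.195 (array([500.8, 380.9]), array([29.5, 35.3]), 13.1) 197 [0.50073056 0.37895965 0.20526521]
side tall (array([ 496.2, -370.1]), array([ 15.5, 131.9]), 10.7) 539 0.18391564824651085
side grip (array([499.3, 379.5]), array([30.8, 39.6]), 11.4) 98 0.21035081705316483
side scanbase (array([515.2, 561.9]), array([616.2, 205.7]), 79.0) 544
```

View pics/crop0.png

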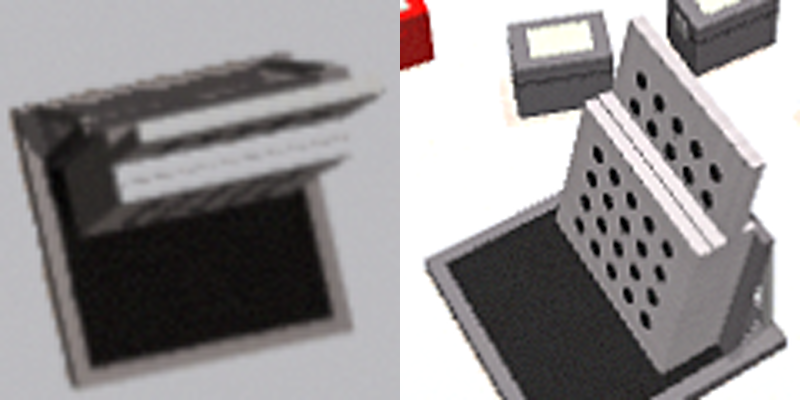

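The stack has two short panels in front, then the tall one, then the third short panel behind it. I'll fit the fixtures more exactly and work out the grasp pose.

```bash
cat > m2.py <<'E'
from m import *
def comp(u0,u1,v0,v1,z0,z1):
    w=W[v0:v1,u0:u1]; m=((w[...,2]>z0)&(w[...,2]<z1)).astype(np.uint8); m=cv2.morphologyEx(m,cv2.MORPH_OPEN,np.ones((3,3)))
    n,l,s,_=cv2.connectedComponentsWithStats(m); k=1+np.argmax(s[1:,4]); return w[l==k]
print('----'); print('bench sd',np.nanstd(bench[:,2]))
print('tray',rect(comp(170,290,160,290,.0035,.3)))
print('rack',rect(comp(370,475,210,310,.006,.3)))
print('rack base',rect(comp(370,475,210,310,.006,.018)))
print('scanbase',rect(comp(105,185,210,290,.006,.3)))
a=comp(170,290,160,215,.03,.12); X=a-a.mean(0); n=np.linalg.svd(X,full_matrices=0)[2][2]; n*=-np.sign(n[0]); print('board n',n,'c',a.mean(0), 'yaw',np.degrees(np.arctan2(-n[1],-n[0])),'lean',np.degrees(np.arcsin(n[2])))
a=reg(375,475,215,275,.172,.195); print('tall top',rect(a),a.mean(0),np.percentile(a[:,2],[50,95]))
E
python3 m2.py | sed -n '/----/,$p'; python3 -c "
from h import *
for q in (r.sense()['tool_rot'],): print(R.from_quat(q).as_matrix().round(3))"
```

```text
----
bench sd 0.0022475136664096194
tray (array([573.9, 171.9]), array([330.6, 268.7]), 3.5)
rack (array([ 430.3, -380.9]), array([171.4, 171.4]), 10.7)
rack base (array([ 430., -381.]), array([170.7, 171.4]), 10.7)
scanbase (array([485.5, 365.9]), array([139. ,  81.4]), 13.4)
board n [-0.96297182 -0.05877501  0.26311742] c [0.65244127 0.14668458 0.07713108] yaw 3.492716633297958 lean 15.255119596719457
tall top (array([ 495.7, -369. ]), array([ 11.7, 130.3]), 10.6) [ 0.49600288 -0.36828177  0.17717546] [0.1772222  0.18002063]
[[-0.955  0.295 -0.   ]
 [ 0.295  0.955 -0.002]
 [-0.    -0.002 -1.   ]]
```

```bash
cat > plan.py <<'E'
import sys
from h import *
# usage: plan.py ang|- x y z [x y z ...]: turn so tool y lies at ang deg (mod 180, world), then go through points
s=r.sense(); M=R.from_quat(s['tool_rot']).as_matrix(); p=np.array(s['tcp_pos'])
a0=np.degrees(np.arctan2(M[1,1],M[0,1])); print('t %.1f'%s['clock'],'tcp',p.round(4),'yang %.2f'%a0,'F',s['ft_force'].round(1),'gap %.4f'%s['finger_gap'],'gf %.1f'%s['finger_force'],'j',s['joint_positions'].round(2))
ang=a0
if sys.argv[1]!='-':
    d=(float(sys.argv[1])-a0+90)%180-90
    if len(sys.argv)>2 and sys.argv[2]=='o': d-=180*np.sign(d)
    ang=a0+d; n=int(np.ceil(abs(d)/8.4)) or 1
    print('yaw rows',n,'each',round(-d/180/n,4))
t=np.radians(ang); X=np.array([-np.sin(t),np.cos(t),0])*-1; Y=np.array([np.cos(t),np.sin(t),0])
X=np.cross(Y,[0,0,-1.]); B=np.stack([X,Y,[0,0,-1]])
v=[float(q) for q in sys.argv[2:] if q!='o']
for k in range(0,len(v),3):
    q=np.array(v[k:k+3]); d=B@(q-p); n=int(np.ceil(np.linalg.norm(d)/.045)) or 1
    print(q,'rows',n,'each',(d/.6/n).round(4),'mm',(d*1000).round(1)); p=q
E
python3 plan.py - 0.192 0.62 .38 .5 .4 .38 .62 .1 .38 .58 -.28 .38 .485 -.371 .30; python3 plan.py 10.7|tail -1
python3 - <<'E'
from m2 import *
w=W[160:290,170:290]; z=cv2.medianBlur(np.nan_to_num(w[...,2]).astype(np.float32),5)
m=(z>.0045).astype(np.uint8); m=cv2.morphologyEx(m,cv2.MORPH_OPEN,np.ones((7,7)))
n,l,s,_=cv2.connectedComponentsWithStats(m);k=1+np.argmax(s[1:,4]);a=w[l==k]; print('TRAY',rect(a))
E
```

```text
t 0.1 tcp [0.1919 0.6206 0.2386] yang 72.82 F [-0.3  0.1  1. ] gap 0.0872 gf 0.0 j [-1.26  0.32 -0.07  1.45  0.02  1.37 -0.06]
[0.192 0.62  0.38 ] rows 4 each [-0.0001 -0.0002 -0.0589] mm [  -0.3   -0.5 -141.4]
[0.5  0.4  0.38] rows 9 each [-0.0665 -0.0221  0.    ] mm [-359.2 -119.2    0. ]
[0.62 0.1  0.38] rows 8 each [-0.0423 -0.0523  0.    ] mm [-203.2 -251.2    0. ]
[ 0.58 -0.28  0.38] rows 9 each [-0.0137 -0.0694  0.    ] mm [ -74.  -374.9    0. ]
[ 0.485 -0.371  0.3  ] rows 4 each [ 0.0266 -0.0479  0.0333] mm [  63.9 -115.    80. ]
yaw rows 8 each 0.0431
bench z -0.0008171971297834535
b0 (array([608.7, -76.5]), array([44. , 70.4]), 74.7) 418 0.05283335031700365
b1 (array([ 594.2, -201.9]), array([69.8, 45. ]), 6.7) 427 0.05261816351969362
b2 (array([ 467. , -200.7]), array([44.5, 70.2]), 80.1) 436 0.05305949116925879
tray floor (array([542.6, 135.1]), array([326., 275.]), 0.4) tray all (array([542.6, 135.1]), array([326., 275.]), 0.4) board (array([656.2, 164.1]), array([226.2,  76.3]), 77.5)
walls (array([559.2, 150.2]), array([298.4, 227.3]), 3.6)
rackbase (array([ 411.3, -39
[... 920 characters left out ...]
.8, 39.6]), 11.4) 98 0.21035081705316483
side scanbase (array([515.2, 561.9]), array([616.2, 205.7]), 79.0) 544
----
bench sd 0.0022475136664096194
tray (array([573.9, 171.9]), array([330.6, 268.7]), 3.5)
rack (array([ 430.3, -380.9]), array([171.4, 171.4]), 10.7)
rack base (array([ 430., -381.]), array([170.7, 171.4]), 10.7)
scanbase (array([485.5, 365.9]), array([139. ,  81.4]), 13.4)
board n [-0.96297182 -0.05877501  0.26311742] c [0.65244127 0.14668458 0.07713108] yaw 3.492716633297958 lean 15.255119596719457
tall top (array([ 495.7, -369. ]), array([ 11.7, 130.3]), 10.6) [ 0.49600288 -0.36828177  0.17717546] [0.1772222  0.18002063]
TRAY (array([529., 257.]), array([306.6,   0. ]), 21.2)
```

```bash
python3 -m pendant '[{"z":-0.06},{"z":-0.06},{"z":-0.06},{"z":-0.055}]' && python3 -m pendant '[{"x":-0.0665,"y":-0.0221},{"x":-0.0665,"y":-0.0221},{"x":-0.0665,"y":-0.0221},{"x":-0.0665,"y":-0.0221},{"x":-0.0665,"y":-0.0221},{"x":-0.0665,"y":-0.0221},{"x":-0.0665,"y":-0.0221},{"x":-0.0665,"y":-0.0221},{"x":-0.0665,"y":-0.0221}]' && python3 -m pendant '[{"x":-0.0423,"y":-0.0523},{"x":-0.0423,"y":-0.0523},{"x":-0.0423,"y":-0.0523},{"x":-0.0423,"y":-0.0523},{"x":-0.0423,"y":-0.0523},{"x":-0.0423,"y":-0.0523},{"x":-0.0423,"y":-0.0523},{"x":-0.0423,"y":-0.0523}]' && python3 -m pendant '[{"x":-0.0137,"y":-0.0694},{"x":-0.0137,"y":-0.0694},{"x":-0.0137,"y":-0.0694},{"x":-0.0137,"y":-0.0694},{"x":-0.0137,"y":-0.0694},{"x":-0.0137,"y":-0.0694},{"x":-0.0137,"y":-0.0694},{"x":-0.0137,"y":-0.0694},{"x":-0.0137,"y":-0.0694}]'; python3 -m pendant '[{"yaw":0.0431},{"yaw":0.0431},{"yaw":0.0431},{"yaw":0.0431},{"yaw":0.0431},{"yaw":0.0431},{"yaw":0.0431},{"yaw":0.0431}]'; python3 plan.py 10.7 .491 -.370 .27 .491 -.370 .175
cat > tray.py <<'E'
from h import *
W=np.load('/tmp/top0W.npy'); p=np.load('/tmp/top0.npz')['p']
q=p[150:290,170:290].astype(int); print(q.sum(2)[90:130:4,10:70:6]); print(W[230,195:215,2].round(4))
E
python3 tray.py
```

```text
t 0.1 tcp [0.1919 0.6206 0.2386] yang 72.82 F [-0.3  0.1  1. ] gap 0.0872 gf 0.0 j [-1.26  0.32 -0.07  1.45  0.02  1.37 -0.06]
yaw rows 8 each 0.0431
[ 0.491 -0.37   0.27 ] rows 24 each [-0.0714  0.0076 -0.0022] mm [-1028.9   110.    -31.4]
[ 0.491 -0.37   0.175] rows 3 each [0.     0.     0.0528] mm [ 0.  0. 95.]
[[316 316 314 220 316 316 315 314 314 317]
 [315 316 314 221 313 317 317 315 315 314]
 [314 315 314 228 315 315 315 314 314 314]
 [316 316 316 238 315 314 316 316 318 315]
 [314 314 316 251 315 317 314 317 314 317]
 [314 316 314 285 312 314 317 315 314 314]
 [315 316 315 303 315 316 315 317 315 317]
 [314 313 315 309 315 314 314 316 316 316]
 [316 314 315 310 313 296 300 234 264 305]
 [316 315 316 314 310 310 314 316 314 317]]
[0.0188 0.0229 0.0095 0.0066 0.0121 0.0096 0.0053 0.0062 0.0027 0.0103
 0.0058 0.0085 0.0069 0.0077 0.0048 0.007  0.0027 0.0056 0.003  0.0079]invalid input at $[0]: expected keys x, y, z, yaw
invalid input at $[0]: expected keys x, y, z, yaw
```

```bash
python3 -m pendant '[{"x":0,"y":0,"z":-0.06,"yaw":0},{"x":0,"y":0,"z":-0.06,"yaw":0},{"x":0,"y":0,"z":-0.06,"yaw":0},{"x":0,"y":0,"z":-0.055,"yaw":0}]' && python3 -m pendant '[{"x":-0.0665,"y":-0.0221,"z":0,"yaw":0},{"x":-0.0665,"y":-0.0221,"z":0,"yaw":0},{"x":-0.0665,"y":-0.0221,"z":0,"yaw":0},{"x":-0.0665,"y":-0.0221,"z":0,"yaw":0},{"x":-0.0665,"y":-0.0221,"z":0,"yaw":0},{"x":-0.0665,"y":-0.0221,"z":0,"yaw":0},{"x":-0.0665,"y":-0.0221,"z":0,"yaw":0},{"x":-0.0665,"y":-0.0221,"z":0,"yaw":0},{"x":-0.0665,"y":-0.0221,"z":0,"yaw":0}]'; python3 plan.py 10.7 .62 .1 .38 .58 -.28 .38  .491 -.370 .27
```

```text
clock: 0.5
tcp_pos: [0.1919, 0.6208, 0.3819]
tool_rot: [0.149, 0.989, -0.0, 0.0]
ft_force: [-0.6, 0.1, 0.3]
finger_gap: 0.0867
finger_force: 0.0
clock: 1.4
tcp_pos: [0.5009, 0.3997, 0.3801]
tool_rot: [0.149, 0.989, -0.0, -0.0]
ft_force: [1.0, -0.0, -0.5]
finger_gap: 0.0871
finger_force: 0.0
t 1.4 tcp [0.5009 0.3997 0.3801] yang 72.83 F [ 1.  -0.  -0.5] gap 0.0871 gf 0.0 j [-0.83  0.28  0.15  1.23 -0.04  1.63  0.58]
yaw rows 8 each 0.0431
[0.62 0.1  0.38] rows 8 each [-0.066   0.0128  0.    ] mm [-3.166e+02  6.140e+01  1.000e-01]
[ 0.58 -0.28  0.38] rows 9 each [-0.0678 -0.0203  0.    ] mm [-366.  -109.9    0. ]
[ 0.491 -0.37   0.27 ] rows 4 each [-0.03   -0.0434  0.0458] mm [ -71.9 -104.2  110. ]
```

Fast and accurate. I'll yaw first, then go to the stack.

```bash
python3 -m pendant '[{"x":0,"y":0,"z":0,"yaw":0.0431},{"x":0,"y":0,"z":0,"yaw":0.0431},{"x":0,"y":0,"z":0,"yaw":0.0431},{"x":0,"y":0,"z":0,"yaw":0.0431},{"x":0,"y":0,"z":0,"yaw":0.0431},{"x":0,"y":0,"z":0,"yaw":0.0431},{"x":0,"y":0,"z":0,"yaw":0.0431},{"x":0,"y":0,"z":0,"yaw":0.0431}]' >/dev/null;  python3 -m pendant '[{"x":-0.066,"y":0.0128,"z":0,"yaw":0},{"x":-0.066,"y":0.0128,"z":0,"yaw":0},{"x":-0.066,"y":0.0128,"z":0,"yaw":0},{"x":-0.066,"y":0.0128,"z":0,"yaw":0},{"x":-0.066,"y":0.0128,"z":0,"yaw":0},{"x":-0.066,"y":0.0128,"z":0,"yaw":0},{"x":-0.066,"y":0.0128,"z":0,"yaw":0},{"x":-0.066,"y":0.0128,"z":0,"yaw":0}]' >/dev/null; python3 -m pendant '[{"x":-0.068,"y":-0.0203,"z":0,"yaw":0},{"x":-0.068,"y":-0.0203,"z":0,"yaw":0},{"x":-0.068,"y":-0.0203,"z":0,"yaw":0},{"x":-0.068,"y":-0.0203,"z":0,"yaw":0},{"x":-0.068,"y":-0.0203,"z":0,"yaw":0},{"x":-0.068,"y":-0.0203,"z":0,"yaw":0},{"x":-0.068,"y":-0.0203,"z":0,"yaw":0},{"x":-0.068,"y":-0.0203,"z":0,"yaw":0},{"x":-0.068,"y":-0.0203,"z":0,"yaw":0}]' >/dev/null;  python3 plan.py 10.7 .493 -.370 .27 .493 -.370 .175
cat > tray.py <<'E'
from h import *
from scipy.ndimage import gaussian_filter
from scipy.optimize import differential_evolution as DE
# fit the tray model: height-map template (floor 8, walls 20) to top-view points, robust
W=np.load('/tmp/top0W.npy')[160:295,165:300].reshape(-1,3); W=W[np.isfinite(W[:,0])]
def f(q):
    t=np.radians(q[2]); d=W[:,:2]-q[:2]; x=d@[np.cos(t),np.sin(t)]; y=d@[-np.sin(t),np.cos(t)]
    o=(abs(y)<=.105)&(abs(x)<=.130); wl=o&((abs(y)>.100)|(x<-.125))
    h=np.where(wl,.020,np.where(o,.008,0.))-.0008
    use=x<.08
    e=np.minimum(abs(W[:,2]-h),.008); return e[use].mean()
s=DE(f,[(.53,.6),(.11,.2),(0,8)],seed=1,tol=1e-8,popsize=25); print('tray',s.x,s.fun)
E
python3 tray.py
```

```text
t 3.9 tcp [ 0.5798 -0.2814  0.3802] yang 10.79 F [1.  0.7 0.6] gap 0.0866 gf 0.0 j [-0.07  0.32  0.66  1.24 -0.2   1.64  0.74]
yaw rows 1 each 0.0005
[ 0.493 -0.37   0.27 ] rows 4 each [-0.0296 -0.0424  0.0459] mm [ -71.  -101.7  110.2]
[ 0.493 -0.37   0.175] rows 3 each [0.     0.     0.0528] mm [ 0.  0. 95.]
tray [0.54052736 0.14072055 3.34075427] 0.0019560137212829777
```

```bash
python3 -m pendant '[{"x":-0.0298,"y":-0.0424,"z":0.0459,"yaw":0},{"x":-0.0298,"y":-0.0424,"z":0.0459,"yaw":0},{"x":-0.0298,"y":-0.0424,"z":0.0459,"yaw":0},{"x":-0.0298,"y":-0.0424,"z":0.0459,"yaw":0},{"x":0,"y":0,"z":0.0528,"yaw":0},{"x":0,"y":0,"z":0.0528,"yaw":0},{"x":0,"y":0,"z":0.0528,"yaw":0}]'; python3 plan.py 10.7 .493 -.369 .175; python3 -m pendant '[{"x":0,"y":0,"z":0,"yaw":0},{"x":0,"y":0,"z":0,"yaw":0},{"x":0,"y":0,"z":0,"yaw":0},{"x":0,"y":0,"z":0,"yaw":0},{"x":0,"y":0,"z":0,"yaw":0},{"x":0,"y":0,"z":0,"yaw":0},{"x":0,"y":0,"z":0,"yaw":0},{"x":0,"y":0,"z":0,"yaw":0}]' -1 10
```

```text
clock: 4.6
tcp_pos: [0.4931, -0.3692, 0.1738]
tool_rot: [0.638, 0.77, 0.0, -0.0]
ft_force: [-0.1, -0.1, -0.7]
finger_gap: 0.087
finger_force: 0.0
t 4.6 tcp [ 0.4931 -0.3692  0.1738] yang 10.72 F [-0.1 -0.1 -0.7] gap 0.0870 gf 0.0 j [ 0.05  0.34  0.68  1.65 -0.22  1.24  0.96]
yaw rows 1 each 0.0001
[ 0.493 -0.369  0.175] rows 1 each [ 0.0003 -0.0001 -0.0019] mm [ 0.2 -0.1 -1.2]
clock: 5.4
tcp_pos: [0.4936, -0.3693, 0.1755]
tool_rot: [0.638, 0.77, 0.0, 0.0]
ft_force: [0.2, 1.2, 0.2]
finger_gap: 0.0309
finger_force: 0.0
```

```bash
python3 -m pendant '[{"x":0,"y":0,"z":0,"yaw":0},{"x":0,"y":0,"z":0,"yaw":0},{"x":0,"y":0,"z":0,"yaw":0},{"x":0,"y":0,"z":0,"yaw":0}]' -1 10;python3 -m pendant '[{"x":0,"y":0,"z":0,"yaw":0},{"x":0,"y":0,"z":0,"yaw":0},{"x":0,"y":0,"z":0,"yaw":0}]'
```

```text
clock: 5.8
tcp_pos: [0.4934, -0.3693, 0.1754]
tool_rot: [0.638, 0.77, -0.0, -0.0]
ft_force: [0.8, 0.5, 0.9]
finger_gap: 0.0133
finger_force: 9.7
clock: 6.1
tcp_pos: [0.4935, -0.3693, 0.1753]
tool_rot: [0.638, 0.77, -0.0, -0.0]
ft_force: [-0.6, -0.2, 1.4]
finger_gap: 0.0139
finger_force: 9.7
```

```bash
python3 -m pendant '[{"x":0,"y":0.0019,"z":-0.0083,"yaw":0},{"x":0,"y":0.0019,"z":-0.0083,"yaw":0},{"x":0,"y":0.0019,"z":-0.0083,"yaw":0},{"x":0,"y":0.0019,"z":-0.0083,"yaw":0}]' - 12; python3 - <<'E'
from h import *
p,d=cap('side','s1');W=cloud('side',d); q=p[250:410,200:360,::-1]; cv2.imwrite('pics/s1c.png',cv2.resize(cv2.convertScaleAbs(q,alpha=1.6),(560,560),interpolation=cv2.INTER_CUBIC))
E
```

```text
clock: 6.5
tcp_pos: [0.4979, -0.3684, 0.1955]
tool_rot: [0.638, 0.77, -0.0, -0.0]
ft_force: [-0.7, -0.7, -2.8]
finger_gap: 0.0135
finger_force: 11.4
```

View pics/s1c.png

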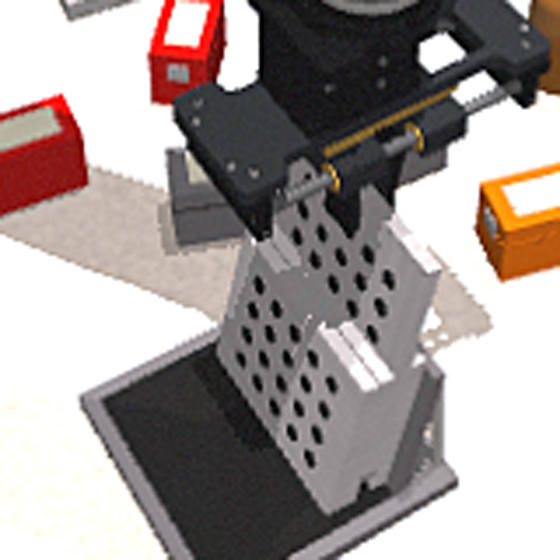

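The tall panel has risen 20 mm between the fingers, and the short panels still stand (front faces around (300,330) in the crop). I'll carry on up the slope.

```bash
python3 -m pendant '[{"x":0,"y":0.0037,"z":-0.0167,"yaw":0},{"x":0,"y":0.0037,"z":-0.0167,"yaw":0},{"x":0,"y":0.0037,"z":-0.0167,"yaw":0},{"x":0,"y":0.0037,"z":-0.0167,"yaw":0},{"x":0,"y":0.0037,"z":-0.0167,"yaw":0},{"x":0,"y":0.0037,"z":-0.0167,"yaw":0}]'; python3 -m pendant '[{"x":0,"y":0.0037,"z":-0.0167,"yaw":0},{"x":0,"y":0.0037,"z":-0.0167,"yaw":0},{"x":0,"y":0.0037,"z":-0.0167,"yaw":0},{"x":0,"y":0.0037,"z":-0.0167,"yaw":0},{"x":0,"y":0.0037,"z":-0.0167,"yaw":0},{"x":0,"y":0.0037,"z":-0.0167,"yaw":0},{"x":0,"y":0.0037,"z":-0.0167,"yaw":0}]';python3 -m pendant '[{"x":0,"y":0,"z":-0.03,"yaw":0},{"x":0,"y":0,"z":-0.03,"yaw":0},{"x":0,"y":0,"z":0,"yaw":0},{"x":0,"y":0,"z":0,"yaw":0}]' - 25; python3 - <<'E'
from h import *
p,d=cap('side','s2'); q,_=cap('top','t2'); a=p[150:430,150:420,::-1]; b=q[170:310,340:475,::-1]
cv2.imwrite('pics/s2c.png',cv2.convertScaleAbs(np.hstack([cv2.resize(a,(400,420)),cv2.resize(b,(400,420))]),alpha=1.6))
E
```

```text
clock: 7.15
tcp_pos: [0.5114, -0.3659, 0.2564]
tool_rot: [0.638, 0.77, 0.0, 0.0]
ft_force: [-2.1, -1.0, -2.7]
finger_gap: 0.0138
finger_force: 11.4
clock: 7.85
tcp_pos: [0.5269, -0.3629, 0.3265]
tool_rot: [0.638, 0.77, 0.0, 0.0]
ft_force: [0.9, -0.7, -2.8]
finger_gap: 0.01
finger_force: 12.0
clock: 8.25
tcp_pos: [0.5265, -0.3632, 0.3615]
tool_rot: [0.638, 0.77, 0.0, 0.0]
ft_force: [1.2, -0.3, -3.0]
finger_gap: 0.0098
finger_force: 25.0
```

View pics/s2c.png

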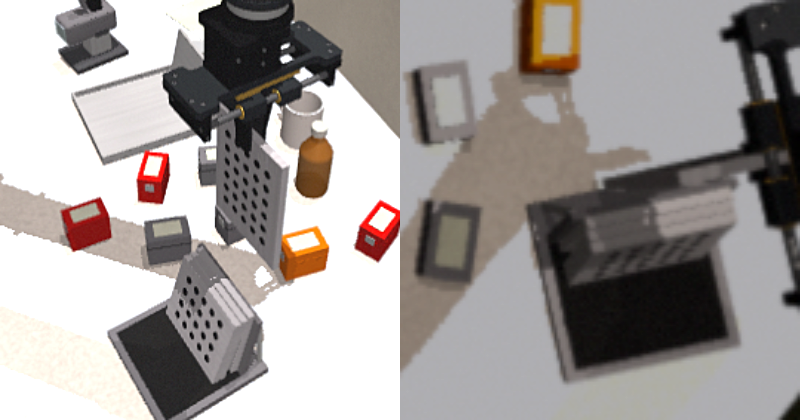

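The panel is out and hanging vertical in the grip at (250,190), and the three short panels still lean in the stand at (215,310). Next I'll measure the panel in the hand.

```bash
cat > hand.py <<'E'
from h import *
def inhand(W):
    s=r.sense(); M=R.from_quat(s['tool_rot']).as_matrix(); L=(W.reshape(-1,3)-s['tcp_pos'])@M
    a=L[(abs(L[:,1])<.014)&(abs(L[:,0])<.09)&(L[:,2]>.03)&(L[:,2]<.19)]; return a
if __name__=='__main__':
    d=np.load('/tmp/s2.npz')['d']; a=inhand(cloud('side',d)); 
    mid=a[(a[:,2]>.05)&(a[:,2]<.14)]; lo=a[abs(a[:,0])<.045]
    print(len(a),'x ext',np.percentile(mid[:,0],[.5,1,50,99,99.5]).round(4),'bottom',np.percentile(lo[:,2],[50,99,99.5,100]).round(4),'y',np.percentile(a[:,1],[5,50,95]).round(4), 'tilt y(z)',np.polyfit(a[:,2],a[:,1],1).round(4), 'yaw',np.polyfit(mid[:,0],mid[:,1],1).round(4))
E
python3 hand.py; python3 plan.py 3.4 .6 -.2 .36 .635 .146 .36
```

```text
2414 x ext [-0.0674 -0.0672 -0.0131  0.0614  0.0625] bottom [0.0931 0.1646 0.1662 0.1677] y [-0.0059 -0.0047  0.0003] tilt y(z) [ 0.0053 -0.0047] yaw [-0.025  -0.0045]
t 8.3 tcp [ 0.5262 -0.3627  0.3603] yang 10.76 F [ 0.2 -0.4 -2.6] gap 0.0100 gf 25.0 j [ 0.04  0.32  0.7   1.3  -0.2   1.6   0.9 ]
yaw rows 1 each 0.0409
[ 0.6  -0.2   0.36] rows 4 each [0.0659 0.0347 0.0001] mm [158.1  83.4   0.3]
[0.635 0.146 0.36 ] rows 8 each [0.0715 0.0116 0.    ] mm [343.3  55.5   0. ]
```

```bash
python3 -m pendant '[{"x":0,"y":0,"z":0,"yaw":0.041},{"x":0.0659,"y":0.0347,"z":0,"yaw":0},{"x":0.0659,"y":0.0347,"z":0,"yaw":0},{"x":0.0659,"y":0.0347,"z":0,"yaw":0},{"x":0.0659,"y":0.0347,"z":0,"yaw":0}]'>/dev/null; python3 -m pendant '[{"x":0.0715,"y":0.0116,"z":0,"yaw":0},{"x":0.0715,"y":0.0116,"z":0,"yaw":0},{"x":0.0715,"y":0.0116,"z":0,"yaw":0},{"x":0.0715,"y":0.0116,"z":0,"yaw":0},{"x":0.0715,"y":0.0116,"z":0,"yaw":0},{"x":0.0715,"y":0.0116,"z":0,"yaw":0},{"x":0.0715,"y":0.0116,"z":0,"yaw":0},{"x":0.0715,"y":0.0116,"z":0,"yaw":0}]'
cat > tray2.py <<'E'
from h import *
from scipy.optimize import differential_evolution as DE
T=np.load('/tmp/top0W.npy')[160:295,165:300].reshape(-1,3);S=np.load('/tmp/side0W.npy')[165:260,185:310].reshape(-1,3)
def g(W,zb):
    W=W[np.isfinite(W[:,0])&(W[:,0]>.36)&(W[:,0]<.72)&(W[:,1]>-.02)&(W[:,1]<.29)]
    def f(q):
        t=np.radians(q[2]); d=W[:,:2]-q[:2]; x=d@[np.cos(t),np.sin(t)]; y=d@[-np.sin(t),np.cos(t)]; z=W[:,2]-zb
        ay=abs(y); e=abs(z-0)                      # bench
        c=lambda ok,v:np.where(ok,v,1.)
        e=np.where((ay<.105)&(abs(x)<.13),1.,e)
        e=np.minimum(e,c((ay<.1)&(x>-.125)&(x<.095),abs(z-.008)))
        wl=(ay<=.105)&(abs(x)<.13)&((ay>.1)|(x<-.125)); e=np.minimum(e,c(wl,abs(z-.020)))
        e=np.minimum(e,c(wl&(z<.02),0.002))
        s=(z-.008)*.9759+(x-.095)*.2182; n=(x-.095)*.9759-(z-.008)*.2182
        e=np.minimum(e,c((ay<.105)&(s>0)&(s<.1),abs(n))); e=np.minimum(e,c((ay<.105)&(s>0)&(s<.102)&(n>0)&(n<.006),.001))
        return np.minimum(e,.01).mean()
    s=DE(f,[(.52,.58),(.11,.17),(0,8)],seed=1,tol=1e-9,popsize=20); return s.x,s.fun
print('top',g(T,-.0008)); print('side',g(S,-.000))
E
python3 tray2.py
```

```text
clock: 9.65
tcp_pos: [0.635, 0.1475, 0.3604]
tool_rot: [0.686, 0.728, -0.001, -0.001]
ft_force: [0.8, 0.4, -1.8]
finger_gap: 0.0098
finger_force: 25.0
top (array([0.54075966, 0.1403752 , 3.45988801]), np.float64(0.0019241315883951433))
side (array([0.54018494, 0.1375444 , 3.66043339]), np.float64(0.0018373098143167324))
```

```bash
python3 plan.py 3.5 .6265 .1455 .36  .6265 .1455 .178
```

```text
t 9.7 tcp [0.635  0.1475 0.3604] yang 3.38 F [ 0.8  0.4 -1.8] gap 0.0098 gf 25.0 j [-0.62  0.32  0.47  1.25 -0.14  1.61 -0.11]
yaw rows 1 each -0.0006
[0.6265 0.1455 0.36  ] rows 1 each [-0.0024 -0.0144  0.0006] mm [-1.4 -8.7  0.4]
[0.6265 0.1455 0.178 ] rows 5 each [0.     0.     0.0607] mm [  0.   0. 182.]
```

```bash
python3 -m pendant '[{"x":-0.0024,"y":-0.0144,"z":0,"yaw":-0.0006},{"x":0,"y":0,"z":0.06,"yaw":0},{"x":0,"y":0,"z":0.06,"yaw":0},{"x":0,"y":0,"z":0.06,"yaw":0},{"x":0,"y":0,"z":0.06,"yaw":0},{"x":0,"y":0,"z":0.06,"yaw":0},{"x":0,"y":0,"z":0,"yaw":0},{"x":0,"y":0,"z":0,"yaw":0}]'; python3 plan.py 3.5 .6265 .1455 .174; python3 -m pendant '[{"x":0,"y":0,"z":0.0033,"yaw":0},{"x":0,"y":0,"z":0.0033,"yaw":0},{"x":0,"y":0,"z":0,"yaw":0}]'
```

```text
clock: 10.45
tcp_pos: [0.6265, 0.1434, 0.1814]
tool_rot: [0.685, 0.728, -0.001, -0.0]
ft_force: [0.6, 0.1, -1.2]
finger_gap: 0.0097
finger_force: 25.0
t 10.4 tcp [0.6265 0.1434 0.1814] yang 3.48 F [ 0.6  0.1 -1.2] gap 0.0097 gf 25.0 j [-0.62  0.36  0.45  1.56 -0.16  1.26 -0.09]
yaw rows 1 each -0.0001
[0.6265 0.1455 0.174 ] rows 1 each [0.0034 0.0002 0.0123] mm [2.1 0.1 7.4]
clock: 10.75
tcp_pos: [0.6273, 0.1437, 0.1783]
tool_rot: [0.685, 0.728, 0.0, 0.0]
ft_force: [-0.6, -0.7, -1.3]
finger_gap: 0.0098
finger_force: 25.0
```

```bash
python3 -m pendant '[{"x":0.0033,"y":0,"z":0.0033,"yaw":0},{"x":0,"y":0,"z":0.0017,"yaw":0},{"x":0,"y":0,"z":0,"yaw":0}]';python3 -m pendant '[{"x":0,"y":0,"z":0.0025,"yaw":0},{"x":0,"y":0,"z":0,"yaw":0}]';python3 -m pendant '[{"x":0,"y":0,"z":0.0025,"yaw":0},{"x":0,"y":0,"z":0,"yaw":0}]'
```

```text
clock: 11.05
tcp_pos: [0.6268, 0.1459, 0.1744]
tool_rot: [0.685, 0.728, -0.0, -0.0]
ft_force: [-0.7, -0.7, -1.6]
finger_gap: 0.0098
finger_force: 25.0
clock: 11.25
tcp_pos: [0.6272, 0.1459, 0.1738]
tool_rot: [0.685, 0.728, 0.001, 0.0]
ft_force: [-0.5, 1.5, 1.9]
finger_gap: 0.0095
finger_force: 25.0
clock: 11.45
tcp_pos: [0.6277, 0.146, 0.1738]
tool_rot: [0.685, 0.728, 0.001, 0.0]
ft_force: [-1.1, -0.7, 7.0]
finger_gap: 0.0098
finger_force: 25.1
```

```bash
python3 -m pendant '[{"x":0,"y":0,"z":-0.0025,"yaw":0},{"x":0,"y":0,"z":0,"yaw":0}]'; python3 -m pendant '[{"x":0,"y":0,"z":0,"yaw":0},{"x":0,"y":0,"z":0,"yaw":0},{"x":0,"y":0,"z":0,"yaw":0},{"x":0,"y":0,"z":0,"yaw":0},{"x":0,"y":0,"z":0,"yaw":0}]' -0.36 10;  python3 -m pendant '[{"x":0,"y":0.007,"z":0,"yaw":0},{"x":0,"y":0.007,"z":0,"yaw":0},{"x":0,"y":0.007,"z":0,"yaw":0},{"x":0,"y":0.007,"z":0,"yaw":0},{"x":0,"y":0,"z":0,"yaw":0}]'; python3 - <<'E'
from h import *
p,d=cap('side','s3'); a=p[110:260,170:320,::-1]
cv2.imwrite('pics/s3c.png',cv2.convertScaleAbs(cv2.resize(a,(560,560)),alpha=1.6))
E
```

```text
clock: 11.65
tcp_pos: [0.6273, 0.146, 0.1738]
tool_rot: [0.685, 0.728, 0.001, 0.0]
ft_force: [-0.0, 1.5, 4.0]
finger_gap: 0.0102
finger_force: 25.0
clock: 12.15
tcp_pos: [0.6269, 0.1456, 0.1729]
tool_rot: [0.685, 0.728, -0.0, -0.0]
ft_force: [-0.4, 0.2, 0.4]
finger_gap: 0.0277
finger_force: 0.0
clock: 12.65
tcp_pos: [0.6443, 0.1466, 0.173]
tool_rot: [0.685, 0.728, 0.0, 0.0]
ft_force: [0.3, 0.2, 0.5]
finger_gap: 0.028
finger_force: 0.0
```

View pics/s3c.png

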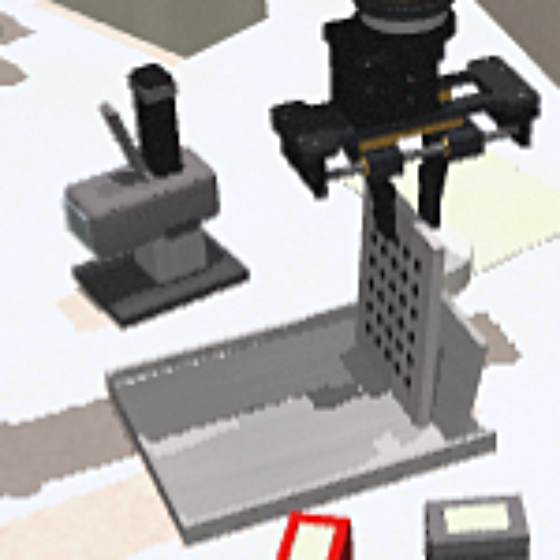

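The panel stands on the tray floor between the fingers at (400,310) and has started to lean towards the board. I'll continue guiding it back.

```bash
python3 -m pendant '[{"x":0,"y":0.007,"z":0,"yaw":0},{"x":0,"y":0.007,"z":0,"yaw":0},{"x":0,"y":0.007,"z":0,"yaw":0},{"x":0,"y":0.007,"z":0,"yaw":0},{"x":0,"y":0.006,"z":0,"yaw":0},{"x":0,"y":0,"z":0,"yaw":0},{"x":0,"y":0,"z":0,"yaw":0}]'; python3 -m pendant '[{"x":0,"y":0.0033,"z":0,"yaw":0},{"x":0,"y":0,"z":0,"yaw":0}]';python3 -m pendant '[{"x":0,"y":0.0033,"z":0,"yaw":0},{"x":0,"y":0,"z":0,"yaw":0}]'
```

```text
clock: 13.4
tcp_pos: [0.664, 0.1479, 0.173]
tool_rot: [0.685, 0.728, -0.0, -0.0]
ft_force: [0.3, 0.1, -0.8]
finger_gap: 0.0279
finger_force: 0.0
clock: 13.6
tcp_pos: [0.6661, 0.1481, 0.1732]
tool_rot: [0.685, 0.728, 0.0, 0.0]
ft_force: [-0.4, 0.6, -0.5]
finger_gap: 0.028
finger_force: 0.0
clock: 13.8
tcp_pos: [0.6682, 0.1482, 0.1731]
tool_rot: [0.685, 0.728, 0.0, 0.0]
ft_force: [0.7, 0.0, 0.1]
finger_gap: 0.028
finger_force: 0.0
```

```bash
python3 -m pendant '[{"x":0,"y":-0.005,"z":0,"yaw":0},{"x":0,"y":0,"z":-0.015,"yaw":0},{"x":0,"y":0,"z":-0.03,"yaw":0},{"x":0,"y":0,"z":-0.08,"yaw":0},{"x":0,"y":0,"z":-0.08,"yaw":0},{"x":0,"y":-0.07,"z":-0.07,"yaw":0},{"x":-0.08,"y":-0.02,"z":0,"yaw":0},{"x":-0.08,"y":0,"z":0,"yaw":0},{"x":-0.08,"y":0,"z":0,"yaw":0}]'; cat > look.py <<'E'
import sys
from h import *
from scipy.ndimage import label
tag=sys.argv[1]; p,d=cap('top',tag); W=cloud('top',d); W2=W.copy()
C=np.array([.5407,.1403]); t=np.radians(3.5); Rm=np.array([[np.cos(t),np.sin(t)],[-np.sin(t),np.cos(t)]])
s=r.sense()['tcp_pos']
def rect(a):
    (c,s,g)=cv2.minAreaRect((a[:,:2]*1000).astype(np.float32)); return np.array(c)/1000,np.round(s,1),g
b=(W[...,2]>.044)&(W[...,2]<.072)&(W[...,0]>.35)&(W[...,0]<.8)&(W[...,1]>-.3)&(W[...,1]<.26)
l,n=label(b)
for k in range(1,n+1):
    if (l==k).sum()<150: continue
    c,sz,g=rect(W[l==k]); a=g if sz[0]>sz[1] else g+90   # long-side direction
    col=p[l==k]; sat=np.median(col.max(1).astype(int)-col.min(1)); tl=Rm@(c-C)*1000
    print('blob',c.round(4),'size',sz,'long dir %.1f'%((a+90)%180-90),'sat',sat,'px',(l==k).sum(),'tray mm',tl.round(1),'z %.4f'%np.median(W[l==k][:,2]))
D=W.reshape(-1,3); L=np.c_[(D[:,:2]-C)@Rm.T,D[:,2]]
a=L[(L[:,2]>.155)&(L[:,2]<.19)&(abs(L[:,1])<.12)&(L[:,0]>.05)&(L[:,0]<.17)]
if len(a): print('panel top (tray mm)',rect(a),a[:,2].max())
E
python3 look.py t3; python3 plan.py -
```

```text
clock: 14.7
tcp_pos: [0.6261, 0.0002, 0.3333]
tool_rot: [0.685, 0.729, 0.001, 0.001]
ft_force: [0.7, -0.3, 0.3]
finger_gap: 0.0279
finger_force: 0.0
blob [ 0.6572 -0.29  ] size [19.9 71.9] long dir -0.0 sat 81.5 px 188 tray mm [  90.  -436.6] z 0.0519
blob [0.6331 0.1634] size [10.6 99.8] long dir -85.8 sat 4.0 px 152 tray mm [93.7 17.4] z 0.0589
blob [ 0.5944 -0.2015] size [70.5 44.9] long dir 6.3 sat 5.0 px 429 tray mm [  32.7 -344.5] z 0.0527
blob [ 0.4669 -0.2009] size [44.4 70.4] long dir -9.6 sat 5.0 px 437 tray mm [ -94.5 -336. ] z 0.0527
blob [ 0.3675 -0.1193] size [35.5 44.5] long dir -86.8 sat 69.0 px 222 tray mm [-188.8 -248.6] z 0.0534
panel top (tray mm) (array([0.12725897, 0.01105736]), array([ 15.6, 110.1]), 0.07376804947853088) 0.17732110206408325
t 14.8 tcp [ 0.6258 -0.0124  0.3335] yang 2.78 F [-1.5 -8.3  0.7] gap 0.0279 gf 0.0 j [-0.46  0.26  0.55  1.38 -0.13  1.53  0.12]
```

```bash
python3 - <<'E'
from h import *
p,d=cap('side','s4'); a=p[110:260,170:370,::-1]; b=p[220:420,200:340,::-1]
cv2.imwrite('pics/s4c.png',cv2.convertScaleAbs(np.hstack([cv2.resize(a,(500,375)),cv2.resize(b,(262,375))]),alpha=1.6))
E
```

```text
(no output)
```

View pics/s4c.png

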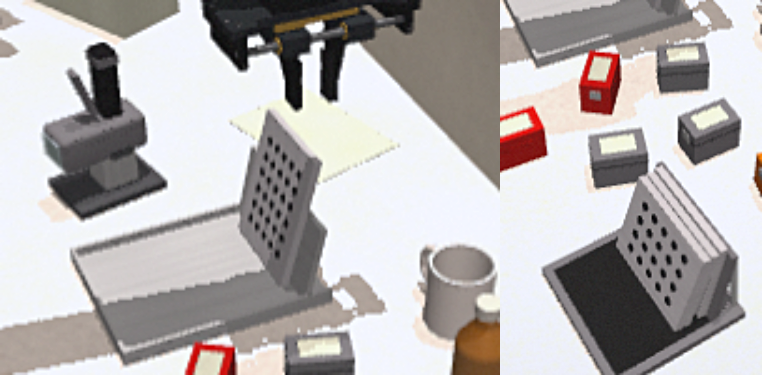

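The panel leans back against the end-board at (285,200), and the short panels are still in the stand. On to the boxes, starting with the one at (0.594, -0.2015).

```bash
python3 plan.py 96.3 .5944 -.2015 .2 .5944 -.2015 .036; python3 -c "
import numpy as np
t=np.radians(3.5)
for a in((10,0),(-80,-55),(-80,55)):print(a,.5407+(a[0]*np.cos(t)-a[1]*np.sin(t))/1000,.1403+(a[0]*np.sin(t)+a[1]*np.cos(t))/1000)"
```

```text
t 14.8 tcp [ 0.6259 -0.0093  0.3335] yang 2.71 F [-0.7 -0.8 -0. ] gap 0.0279 gf 0.0 j [-0.47  0.26  0.55  1.38 -0.13  1.53  0.12]
yaw rows 11 each 0.0436
[ 0.5944 -0.2015  0.2   ] rows 6 each [-0.0146  0.0521  0.0371] mm [-52.4 187.6 133.5]
[ 0.5944 -0.2015  0.036 ] rows 4 each [0.     0.     0.0683] mm [  0.   0. 164.]
(10, 0) 0.5506813479842186 0.1409104853953486
(-80, -55) 0.4642068858006677 0.08051870292400878
(-80, 55) 0.4574915464518335 0.19031353075041413
```

```bash
python3 -m pendant '[{"x":0,"y":0,"z":0,"yaw":0.0436},{"x":0,"y":0,"z":0,"yaw":0.0436},{"x":0,"y":0,"z":0,"yaw":0.0436},{"x":0,"y":0,"z":0,"yaw":0.0436},{"x":0,"y":0,"z":0,"yaw":0.0436},{"x":0,"y":0,"z":0,"yaw":0.0436},{"x":0,"y":0,"z":0,"yaw":0.0436},{"x":0,"y":0,"z":0,"yaw":0.0436},{"x":0,"y":0,"z":0,"yaw":0.0436}]' 1 20 >/dev/null; python3 -m pendant '[{"x":0,"y":0,"z":0,"yaw":0.0436},{"x":0,"y":0,"z":0,"yaw":0.0436},{"x":-0.0146,"y":0.0521,"z":0.0371,"yaw":0},{"x":-0.0146,"y":0.0521,"z":0.0371,"yaw":0},{"x":-0.0146,"y":0.0521,"z":0.0371,"yaw":0},{"x":-0.0146,"y":0.0521,"z":0.0371,"yaw":0},{"x":-0.0146,"y":0.0521,"z":0.0371,"yaw":0},{"x":-0.0146,"y":0.0521,"z":0.0371,"yaw":0},{"x":0,"y":0,"z":0,"yaw":0}]'; python3 plan.py 96.3 .5944 -.2015 .036
```

```text
clock: 16.6
tcp_pos: [0.5939, -0.197, 0.1957]
tool_rot: [0.998, 0.058, -0.003, 0.001]
ft_force: [-0.2, -1.2, -0.2]
finger_gap: 0.0871
finger_force: 0.0
t 16.6 tcp [ 0.5939 -0.197   0.1957] yang -83.34 F [-0.2 -1.2 -0.2] gap 0.0871 gf 0.0 j [-0.35  0.37  0.8   1.6  -0.27  1.3  -0.97]
yaw rows 1 each 0.002
[ 0.5944 -0.2015  0.036 ] rows 4 each [0.     0.0019 0.0665] mm [  0.    4.5 159.7]
```

```bash
python3 -m pendant '[{"x":0,"y":0.0075,"z":0.04,"yaw":0.002},{"x":0,"y":0,"z":0.075,"yaw":0},{"x":0,"y":0,"z":0.075,"yaw":0},{"x":0,"y":0,"z":0.075,"yaw":0},{"x":0,"y":0,"z":0,"yaw":0}]'; python3 -m pendant '[{"x":0,"y":0,"z":0,"yaw":0},{"x":0,"y":0,"z":0,"yaw":0},{"x":0,"y":0,"z":0,"yaw":0},{"x":0,"y":0,"z":0,"yaw":0},{"x":0,"y":0,"z":0,"yaw":0},{"x":0,"y":0,"z":0,"yaw":0},{"x":0,"y":0,"z":0,"yaw":0},{"x":0,"y":0,"z":0,"yaw":0}]' -1 20;python3 plan.py 93.5 .5944 -.2015 .2 .5507 .1409 .2 .5507 .1409 .046
```

```text
clock: 17.1
tcp_pos: [0.5943, -0.1927, 0.0335]
tool_rot: [0.998, 0.06, -0.005, -0.002]
ft_force: [-0.1, -0.4, -0.8]
finger_gap: 0.0871
finger_force: 0.0
clock: 17.9
tcp_pos: [0.5987, -0.1965, 0.0396]
tool_rot: [0.998, 0.059, 0.001, 0.0]
ft_force: [-1.0, -2.5, 4.5]
finger_gap: 0.044
finger_force: 20.0
t 17.9 tcp [ 0.5987 -0.1965  0.0396] yang -83.22 F [-1.  -2.5  4.5] gap 0.0440 gf 20.0 j [-0.28  0.53  0.72  1.73 -0.4   1.03 -0.88]
yaw rows 1 each 0.0182
[ 0.5944 -0.2015  0.2   ] rows 4 each [-0.0019  0.002  -0.0668] mm [  -4.6    4.7 -160.4]
[0.5507 0.1409 0.2   ] rows 8 each [-0.0047 -0.0718  0.    ] mm [ -22.7 -344.4    0. ]
[0.5507 0.1409 0.046 ] rows 4 each [0.     0.     0.0642] mm [  0.   0. 154.]
```

```bash
python3 -m pendant '[{"x":0,"y":0,"z":-0.03,"yaw":0},{"x":0,"y":0,"z":-0.07,"yaw":0},{"x":0,"y":0,"z":-0.08,"yaw":0},{"x":0,"y":0,"z":-0.08,"yaw":0.018},{"x":0,"y":0,"z":0,"yaw":0}]' - 25; python3 plan.py 93.5 .555 .1409 .2 .555 .1409 .055
```

```text
clock: 18.4
tcp_pos: [0.6017, -0.1973, 0.203]
tool_rot: [1.0, 0.03, 0.006, 0.001]
ft_force: [0.5, 0.0, -0.3]
finger_gap: 0.0437
finger_force: 25.0
t 18.4 tcp [ 0.6017 -0.1973  0.203 ] yang -86.51 F [ 0.5  0.  -0.3] gap 0.0437 gf 25.0 j [-0.36  0.37  0.81  1.58 -0.28  1.3  -1.02]
yaw rows 1 each -0.0
[0.555  0.1409 0.2   ] rows 8 each [-0.0054 -0.0709  0.0006] mm [ -25.9 -340.4    3. ]
[0.555  0.1409 0.055 ] rows 4 each [0.     0.     0.0604] mm [  0.   0. 145.]
```

```bash
python3 -m pendant '[{"x":-0.0054,"y":-0.0709,"z":0,"yaw":0},{"x":-0.0054,"y":-0.0709,"z":0,"yaw":0},{"x":-0.0054,"y":-0.0709,"z":0,"yaw":0},{"x":-0.0054,"y":-0.0709,"z":0,"yaw":0},{"x":-0.0054,"y":-0.0709,"z":0,"yaw":0},{"x":-0.0054,"y":-0.0709,"z":0,"yaw":0},{"x":-0.0054,"y":-0.0709,"z":0,"yaw":0},{"x":-0.0054,"y":-0.0709,"z":0,"yaw":0},{"x":0,"y":0,"z":0,"yaw":0},{"x":0,"y":0,"z":0,"yaw":0}]';  python3 plan.py 93.5 .555 .1409 .06
```

```text
clock: 19.4
tcp_pos: [0.5502, 0.1439, 0.1944]
tool_rot: [0.999, 0.033, -0.001, 0.0]
ft_force: [-0.2, -0.9, -1.4]
finger_gap: 0.0442
finger_force: 25.0
t 19.4 tcp [0.5502 0.1439 0.1944] yang -86.22 F [-0.2 -0.9 -1.4] gap 0.0442 gf 25.0 j [-0.89  0.2   0.67  1.74 -0.13  1.25 -1.7 ]
yaw rows 1 each 0.0016
[0.555  0.1409 0.06  ] rows 3 each [0.0026 0.0018 0.0747] mm [  4.6   3.3 134.4]
```

```bash
python3 -m pendant '[{"x":0.0076,"y":0.005,"z":0.02,"yaw":0.0016},{"x":0,"y":0,"z":0.07,"yaw":0},{"x":0,"y":0,"z":0.07,"yaw":0},{"x":0,"y":0,"z":0.05,"yaw":0},{"x":0,"y":0,"z":0,"yaw":0},{"x":0,"y":0,"z":0,"yaw":0}]'; python3 plan.py 93.5 .555 .1409 .049
```

```text
clock: 20.0
tcp_pos: [0.5563, 0.1377, 0.0688]
tool_rot: [1.0, 0.027, -0.0, 0.001]
ft_force: [0.4, -0.5, -0.6]
finger_gap: 0.0437
finger_force: 25.0
t 20.0 tcp [0.5563 0.1377 0.0688] yang -86.88 F [ 0.4 -0.5 -0.6] gap 0.0437 gf 25.0 j [-0.83  0.35  0.64  1.85 -0.24  1.02 -1.61]
yaw rows 1 each -0.0021
[0.555  0.1409 0.049 ] rows 1 each [-0.0019 -0.0055  0.033 ] mm [-1.1 -3.3 19.8]
```

```bash
python3 -m pendant '[{"x":0,"y":-0.005,"z":0.012,"yaw":-0.002},{"x":0,"y":0,"z":0.012,"yaw":0},{"x":0,"y":0,"z":0.005,"yaw":0},{"x":0,"y":0,"z":0,"yaw":0}]'; python3 -m pendant '[{"x":0,"y":0,"z":0.004,"yaw":0},{"x":0,"y":0,"z":0,"yaw":0}]'; python3 -m pendant '[{"x":0,"y":0,"z":0.003,"yaw":0},{"x":0,"y":0,"z":0,"yaw":0}]'
```

```text
clock: 20.4
tcp_pos: [0.5557, 0.1427, 0.0514]
tool_rot: [0.999, 0.032, -0.0, -0.0]
ft_force: [-0.1, -0.6, -1.9]
finger_gap: 0.0439
finger_force: 25.0
clock: 20.6
tcp_pos: [0.5558, 0.1426, 0.0491]
tool_rot: [0.999, 0.032, 0.0, -0.0]
ft_force: [0.7, 0.5, -1.8]
finger_gap: 0.0439
finger_force: 25.0
clock: 20.8
tcp_pos: [0.5562, 0.1428, 0.0476]
tool_rot: [0.999, 0.032, 0.0, -0.0]
ft_force: [0.3, 0.7, 0.8]
finger_gap: 0.0438
finger_force: 25.0
```

```bash
python3 -m pendant '[{"x":0,"y":0,"z":0,"yaw":0},{"x":0,"y":0,"z":0,"yaw":0},{"x":0,"y":0,"z":0,"yaw":0},{"x":0,"y":0,"z":0,"yaw":0}]' 0.7; python3 -m pendant '[{"x":0,"y":0,"z":-0.03,"yaw":0},{"x":0,"y":0,"z":-0.06,"yaw":0},{"x":0,"y":0,"z":-0.08,"yaw":0},{"x":0,"y":0,"z":-0.08,"yaw":0},{"x":0,"y":0.08,"z":-0.03,"yaw":0},{"x":0,"y":0.08,"z":0,"yaw":0},{"x":0,"y":0.08,"z":0,"yaw":0},{"x":0,"y":0.08,"z":0,"yaw":0},{"x":0,"y":0,"z":0,"yaw":0}]' ; python3 look.py t4;python3 plan.py -9.6 .467 -.2009 .2
```

```text
clock: 21.2
tcp_pos: [0.5558, 0.1426, 0.0473]
tool_rot: [0.999, 0.032, 0.0, -0.0]
ft_force: [0.1, 0.0, 0.1]
finger_gap: 0.0678
finger_force: 0.0
clock: 22.1
tcp_pos: [0.5672, -0.0575, 0.2157]
tool_rot: [1.0, 0.025, 0.001, 0.002]
ft_force: [0.1, -0.3, 0.1]
finger_gap: 0.0742
finger_force: 0.0
blob [ 0.658 -0.291] size [19.9 70.3] long dir -1.8 sat 80.0 px 188 tray mm [  90.8 -437.7] z 0.0523
blob [0.6342 0.1473] size [ 10.3 129.9] long dir -86.5 sat 4.0 px 200 tray mm [93.7  1.3] z 0.0578
blob [0.5504 0.1437] size [70.2 44.9] long dir 3.4 sat 5.0 px 439 tray mm [9.9 2.8] z 0.0612
blob [ 0.4668 -0.2008] size [45.7 70.3] long dir -11.5 sat 5.0 px 433 tray mm [ -94.6 -335.9] z 0.0527
panel top (tray mm) (array([0.12719415, 0.00120378]), array([129.2,  15.8]), 89.80652618408203) 0.17722435314287188
t 22.1 tcp [ 0.5675 -0.0529  0.2153] yang -86.85 F [-0.2  0.1  0.1] gap 0.0741 gf 0.0 j [-0.66  0.2   0.8   1.71 -0.15  1.29 -1.34]
yaw rows 10 each -0.0429
[ 0.467  -0.2009  0.2   ] rows 4 each [-0.0678 -0.031   0.0064] mm [-162.7  -74.4   15.3]
```

Panel checked: 1 mm off centre, square and seated, and box 1 is placed. Next the box at (0.467, -0.201), gripped lengthwise to keep clear of the stand.

```bash
python3 -m pendant '[{"x":0,"y":0,"z":0,"yaw":-0.0429},{"x":0,"y":0,"z":0,"yaw":-0.0429},{"x":0,"y":0,"z":0,"yaw":-0.0429},{"x":0,"y":0,"z":0,"yaw":-0.0429},{"x":0,"y":0,"z":0,"yaw":-0.0429},{"x":0,"y":0,"z":0,"yaw":-0.0429},{"x":0,"y":0,"z":0,"yaw":-0.0429},{"x":0,"y":0,"z":0,"yaw":-0.0429},{"x":0,"y":0,"z":0,"yaw":-0.0429},{"x":0,"y":0,"z":0,"yaw":-0.0429}]' 1 > /dev/null; python3 -m pendant '[{"x":-0.0678,"y":-0.031,"z":0,"yaw":0},{"x":-0.0678,"y":-0.031,"z":0,"yaw":0},{"x":-0.0678,"y":-0.031,"z":0,"yaw":0},{"x":-0.0678,"y":-0.031,"z":0,"yaw":0},{"x":0,"y":0,"z":0,"yaw":0},{"x":0,"y":0,"z":0,"yaw":0}]' ; python3 plan.py -10 .467 -.2009 .036
```

```text
clock: 23.75
tcp_pos: [0.4686, -0.1963, 0.215]
tool_rot: [0.762, 0.648, 0.001, -0.0]
ft_force: [0.6, 0.7, -0.5]
finger_gap: 0.0873
finger_force: 0.0
t 23.8 tcp [ 0.4686 -0.1963  0.215 ] yang -9.21 F [ 0.6  0.7 -0.5] gap 0.0873 gf 0.0 j [-0.4   0.02  0.76  1.86 -0.02  1.27  0.21]
yaw rows 1 each 0.0044
[ 0.467  -0.2009  0.036 ] rows 4 each [-0.002  -0.0003  0.0746] mm [ -4.8  -0.8 179. ]
```

```bash
python3 -m pendant '[{"x":-0.008,"y":-0.001,"z":0.05,"yaw":0.0044},{"x":0,"y":0,"z":0.07,"yaw":0},{"x":0,"y":0,"z":0.05,"yaw":0},{"x":0,"y":0,"z":0,"yaw":0},{"x":0,"y":0,"z":0,"yaw":0},{"x":0,"y":0,"z":0,"yaw":0}]' ; python3 plan.py -10 .467 -.2009 .036
```

```text
clock: 24.35
tcp_pos: [0.4691, -0.201, 0.1146]
tool_rot: [0.765, 0.644, 0.001, 0.001]
ft_force: [-0.4, -0.3, 0.8]
finger_gap: 0.0869
finger_force: 0.0
t 24.4 tcp [ 0.4691 -0.201   0.1146] yang -9.85 F [-0.4 -0.3  0.8] gap 0.0869 gf 0.0 j [-0.36  0.15  0.77  1.97 -0.12  1.07  0.29]
yaw rows 1 each 0.0008
[ 0.467  -0.2009  0.036 ] rows 2 each [-0.0002 -0.0017  0.0655] mm [-0.3 -2.1 78.6]
```

```bash
python3 -m pendant '[{"x":0,"y":-0.0035,"z":0.04,"yaw":0},{"x":0,"y":0,"z":0.05,"yaw":0},{"x":0,"y":0,"z":0.04,"yaw":0},{"x":0,"y":0,"z":0,"yaw":0},{"x":0,"y":0,"z":0,"yaw":0}]'; python3 -m pendant '[{"x":0,"y":0,"z":0,"yaw":0},{"x":0,"y":0,"z":0,"yaw":0},{"x":0,"y":0,"z":0,"yaw":0},{"x":0,"y":0,"z":0,"yaw":0},{"x":0,"y":0,"z":0,"yaw":0},{"x":0,"y":0,"z":0,"yaw":0}]' -1 25; python3 plan.py 3.5
```

```text
clock: 24.85
tcp_pos: [0.4664, -0.2012, 0.0363]
tool_rot: [0.766, 0.643, 0.001, 0.001]
ft_force: [0.2, -0.5, 0.6]
finger_gap: 0.0872
finger_force: 0.0
clock: 25.45
tcp_pos: [0.4668, -0.2012, 0.0361]
tool_rot: [0.766, 0.643, 0.001, 0.001]
ft_force: [-0.8, 0.5, 7.0]
finger_gap: 0.0698
finger_force: 25.0
t 25.4 tcp [ 0.4668 -0.2012  0.0361] yang -9.94 F [-0.8  0.5  7. ] gap 0.0698 gf 25.0 j [-0.31  0.28  0.74  2.04 -0.24  0.91  0.39]
yaw rows 2 each -0.0373
```

```bash
python3 -m pendant '[{"x":0,"y":0,"z":-0.03,"yaw":0},{"x":0,"y":0,"z":-0.07,"yaw":0},{"x":0,"y":0,"z":-0.08,"yaw":0},{"x":0,"y":0,"z":-0.08,"yaw":0},{"x":0,"y":0,"z":0,"yaw":-0.0373},{"x":0,"y":0,"z":0,"yaw":-0.0373},{"x":0,"y":0,"z":0,"yaw":0},{"x":0,"y":0,"z":0,"yaw":0}]'; python3 plan.py 3.5 .4642 .0805 .19
```

```text
clock: 26.25
tcp_pos: [0.4646, -0.2008, 0.1903]
tool_rot: [0.686, 0.727, -0.0, -0.001]
ft_force: [-0.9, 0.2, -2.0]
finger_gap: 0.0697
finger_force: 25.0
t 26.2 tcp [ 0.4646 -0.2008  0.1903] yang 3.32 F [-0.9  0.2 -2. ] gap 0.0697 gf 25.0 j [-0.4   0.04  0.79  1.89 -0.03  1.22  0.45]
yaw rows 1 each -0.001
[0.4642 0.0805 0.19  ] rows 7 each [0.0669 0.004  0.0001] mm [280.8  16.8   0.3]
```

```bash
python3 -m pendant '[{"x":0.0669,"y":0.004,"z":0,"yaw":0},{"x":0.0669,"y":0.004,"z":0,"yaw":0},{"x":0.0669,"y":0.004,"z":0,"yaw":0},{"x":0.0669,"y":0.004,"z":0,"yaw":0},{"x":0.0669,"y":0.004,"z":0,"yaw":0},{"x":0.0669,"y":0.004,"z":0,"yaw":0},{"x":0.0669,"y":0.004,"z":0,"yaw":0},{"x":0,"y":0,"z":0,"yaw":0},{"x":0,"y":0,"z":0,"yaw":0}]'; python3 -m pendant '[{"x":0,"y":0,"z":0.06,"yaw":0},{"x":0,"y":0,"z":0.06,"yaw":0},{"x":0,"y":0,"z":0.06,"yaw":0},{"x":0,"y":0,"z":0,"yaw":0},{"x":0,"y":0,"z":0,"yaw":0}]'; python3 plan.py 3.5 .4642 .0805 .046
```

```text
clock: 27.15
tcp_pos: [0.4644, 0.0811, 0.1901]
tool_rot: [0.685, 0.729, -0.001, -0.0]
ft_force: [-0.6, -0.4, -0.8]
finger_gap: 0.0697
finger_force: 25.0
clock: 27.65
tcp_pos: [0.4648, 0.0792, 0.083]
tool_rot: [0.686, 0.727, -0.001, 0.0]
ft_force: [0.4, 0.1, -1.7]
finger_gap: 0.0697
finger_force: 25.0
t 27.6 tcp [0.4648 0.0792 0.083 ] yang 3.33 F [ 0.4  0.1 -1.7] gap 0.0697 gf 25.0 j [-0.68  0.09  0.48  2.08 -0.05  0.99 -0.12]
yaw rows 1 each -0.0009
[0.4642 0.0805 0.046 ] rows 1 each [ 0.0022 -0.0009  0.0617] mm [ 1.3 -0.6 37. ]
```

```bash
python3 -m pendant '[{"x":0,"y":0,"z":0.025,"yaw":0},{"x":0,"y":0,"z":0.025,"yaw":0},{"x":0,"y":0,"z":0.009,"yaw":0},{"x":0,"y":0,"z":0,"yaw":0}]'; python3 -m pendant '[{"x":0,"y":0,"z":0.003,"yaw":0},{"x":0,"y":0,"z":0,"yaw":0}]'; python3 -m pendant '[{"x":0,"y":0,"z":0.002,"yaw":0},{"x":0,"y":0,"z":0,"yaw":0}]'
```

```text
clock: 28.05
tcp_pos: [0.4656, 0.0804, 0.0485]
tool_rot: [0.686, 0.728, 0.001, 0.0]
ft_force: [0.2, -0.1, -1.8]
finger_gap: 0.0697
finger_force: 25.0
clock: 28.25
tcp_pos: [0.4656, 0.0807, 0.0466]
tool_rot: [0.685, 0.728, 0.001, 0.0]
ft_force: [0.2, 0.2, -1.7]
finger_gap: 0.0695
finger_force: 25.0
clock: 28.45
tcp_pos: [0.465, 0.0807, 0.0447]
tool_rot: [0.685, 0.728, 0.0, 0.0]
ft_force: [-1.0, 0.4, -1.0]
finger_gap: 0.0697
finger_force: 25.0
```

```bash
python3 -m pendant '[{"x":0,"y":0,"z":0.0015,"yaw":0},{"x":0,"y":0,"z":0,"yaw":0}]'; python3 -m pendant '[{"x":0,"y":0,"z":0,"yaw":0},{"x":0,"y":0,"z":0,"yaw":0},{"x":0,"y":0,"z":0,"yaw":0},{"x":0,"y":0,"z":0,"yaw":0}]' 1; python3 -m pendant '[{"x":0,"y":0,"z":-0.03,"yaw":0},{"x":0,"y":0,"z":-0.06,"yaw":0},{"x":0,"y":0,"z":-0.08,"yaw":0},{"x":0,"y":0,"z":-0.08,"yaw":0},{"x":0,"y":0,"z":0,"yaw":0}]'; python3 look.py t5; python3 plan.py 75 .609 -.0765 .2
```

```text
clock: 28.65
tcp_pos: [0.4651, 0.0806, 0.0442]
tool_rot: [0.685, 0.728, 0.0, -0.0]
ft_force: [-1.6, -0.3, 4.7]
finger_gap: 0.0701
finger_force: 25.0
clock: 29.05
tcp_pos: [0.4649, 0.0806, 0.0435]
tool_rot: [0.685, 0.728, 0.0, 0.0]
ft_force: [0.4, 0.1, -0.3]
finger_gap: 0.0856
finger_force: 0.0
clock: 29.55
tcp_pos: [0.469, 0.0814, 0.2003]
tool_rot: [0.685, 0.728, 0.006, 0.003]
ft_force: [0.1, 0.7, 0.2]
finger_gap: 0.087
finger_force: 0.0
blob [ 0.6576 -0.2915] size [20.3 69.4] long dir -3.3 sat 77.0 px 186 tray mm [  90.4 -438.1] z 0.0524
blob [ 0.6086 -0.0766] size [44.2 70.3] long dir -15.2 sat 6.0 px 419 tray mm [  54.5 -220.6] z 0.0528
blob [0.6344 0.1475] size [ 10.7 129.9] long dir -86.4 sat 4.0 px 201 tray mm [93.9  1.4] z 0.0581
blob [ 0.4891 -0.0619] size [70.1 43.9] long dir 59.7 sat 59.5 px 424 tray mm [ -63.8 -198.7] z 0.0531
blob [ 0.3675 -0.1195] size [35.4 44.3] long dir -86.3 sat 66.0 px 223 tray mm [-188.7 -248.7] z 0.0528
panel top (tray mm) (array([0.12759763, 0.00119395]), array([ 16.2, 129.9]), 0.44803404808044434) 0.17753899007943907
t 29.6 tcp [0.4672 0.0812 0.1971] yang 3.49 F [ 0.5 -0.3 -0.8] gap 0.0872 gf 0.0 j [-0.71 -0.05  0.47  1.95  0.02  1.23 -0.18]
yaw rows 9 each -0.0441
[ 0.609  -0.0765  0.2   ] rows 5 each [-0.0593 -0.0385 -0.001 ] mm [-177.8 -115.6   -2.9]
```

```bash
python3 -m pendant '[{"x":0,"y":0,"z":0,"yaw":-0.0441},{"x":0,"y":0,"z":0,"yaw":-0.0441},{"x":0,"y":0,"z":0,"yaw":-0.0441},{"x":0,"y":0,"z":0,"yaw":-0.0441},{"x":0,"y":0,"z":0,"yaw":-0.0441},{"x":0,"y":0,"z":0,"yaw":-0.0441},{"x":0,"y":0,"z":0,"yaw":-0.0441},{"x":0,"y":0,"z":0,"yaw":-0.0441},{"x":0,"y":0,"z":0,"yaw":-0.0441}]' >/dev/null; python3 -m pendant '[{"x":-0.0593,"y":-0.0385,"z":0,"yaw":0},{"x":-0.0593,"y":-0.0385,"z":0,"yaw":0},{"x":-0.0593,"y":-0.0385,"z":0,"yaw":0},{"x":-0.0593,"y":-0.0385,"z":0,"yaw":0},{"x":-0.0593,"y":-0.0385,"z":0,"yaw":0},{"x":0,"y":0,"z":0,"yaw":0},{"x":0,"y":0,"z":0,"yaw":0}]'; python3 plan.py 74.8 .6086 -.0766 .036
```

```text
clock: 31.2
tcp_pos: [0.6058, -0.0783, 0.1915]
tool_rot: [0.132, 0.991, -0.001, -0.002]
ft_force: [0.0, 0.4, 0.6]
finger_gap: 0.087
finger_force: 0.0
t 31.2 tcp [ 0.6058 -0.0783  0.1915] yang 74.79 F [0.  0.4 0.6] gap 0.0870 gf 0.0 j [-0.47  0.31  0.68  1.64 -0.2   1.27  1.55]
yaw rows 1 each -0.0001
[ 0.6086 -0.0766  0.036 ] rows 4 each [-0.0009  0.001   0.0648] mm [ -2.3   2.4 155.5]
```

```bash
python3 -m pendant '[{"x":-0.0038,"y":0.004,"z":0.05,"yaw":0},{"x":0,"y":0,"z":0.07,"yaw":0},{"x":0,"y":0,"z":0.05,"yaw":0},{"x":0,"y":0,"z":0,"yaw":0},{"x":0,"y":0,"z":0,"yaw":0}]'; python3 plan.py 74.8 .6086 -.0766 .036
```

```text
clock: 31.7
tcp_pos: [0.6089, -0.0743, 0.0917]
tool_rot: [0.13, 0.991, 0.0, -0.0]
ft_force: [0.2, -0.5, 1.7]
finger_gap: 0.087
finger_force: 0.0
t 31.7 tcp [ 0.6089 -0.0743  0.0917] yang 75.01 F [ 0.2 -0.5  1.7] gap 0.0870 gf 0.0 j [-0.44  0.41  0.65  1.73 -0.27  1.09  1.6 ]
yaw rows 1 each 0.0011
[ 0.6086 -0.0766  0.036 ] rows 2 each [-0.0003 -0.0019  0.0465] mm [-0.3 -2.3 55.7]
```

```bash
python3 -m pendant '[{"x":0,"y":-0.0038,"z":0.05,"yaw":0},{"x":0,"y":0,"z":0.043,"yaw":0},{"x":0,"y":0,"z":0,"yaw":0},{"x":0,"y":0,"z":0,"yaw":0}]'; python3 -m pendant '[{"x":0,"y":0,"z":0,"yaw":0},{"x":0,"y":0,"z":0,"yaw":0},{"x":0,"y":0,"z":0,"yaw":0},{"x":0,"y":0,"z":0,"yaw":0},{"x":0,"y":0,"z":0,"yaw":0},{"x":0,"y":0,"z":0,"yaw":0},{"x":0,"y":0,"z":0,"yaw":0},{"x":0,"y":0,"z":0,"yaw":0}]' -1 25;  python3 -m pendant '[{"x":0,"y":0,"z":-0.03,"yaw":0},{"x":0,"y":0,"z":-0.07,"yaw":0},{"x":0,"y":0,"z":-0.08,"yaw":0},{"x":0,"y":0,"z":-0.08,"yaw":0},{"x":0,"y":0,"z":0,"yaw":0}]'; python3 plan.py 93.5 .4575 .1903 .2
```

```text
clock: 32.1
tcp_pos: [0.61, -0.0775, 0.0377]
tool_rot: [0.131, 0.991, 0.0, 0.001]
ft_force: [0.5, 0.0, 1.4]
finger_gap: 0.0873
finger_force: 0.0
clock: 32.9
tcp_pos: [0.6088, -0.0777, 0.0357]
tool_rot: [0.131, 0.991, 0.0, -0.0]
ft_force: [-0.7, -0.0, -0.0]
finger_gap: 0.0439
finger_force: 25.0
clock: 33.4
tcp_pos: [0.6129, -0.079, 0.1991]
tool_rot: [0.131, 0.991, 0.001, 0.006]
ft_force: [0.9, -0.4, -1.2]
finger_gap: 0.0439
finger_force: 25.0
t 33.4 tcp [ 0.6129 -0.079   0.1991] yang 74.90 F [ 0.9 -0.4 -1.2] gap 0.0439 gf 25.0 j [-0.48  0.31  0.69  1.62 -0.21  1.27  1.55]
yaw rows 3 each -0.0344
[0.4575 0.1903 0.2   ] rows 7 each [ 0.033   0.0662 -0.0002] mm [138.6 278.2  -0.9]
```

```bash
python3 -m pendant '[{"x":0,"y":0,"z":0,"yaw":-0.0344},{"x":0,"y":0,"z":0,"yaw":-0.0344},{"x":0,"y":0,"z":0,"yaw":-0.0344},{"x":0,"y":0,"z":0,"yaw":0}]' >/dev/null; python3 -m pendant '[{"x":0.033,"y":0.0662,"z":0,"yaw":0},{"x":0.033,"y":0.0662,"z":0,"yaw":0},{"x":0.033,"y":0.0662,"z":0,"yaw":0},{"x":0.033,"y":0.0662,"z":0,"yaw":0},{"x":0.033,"y":0.0662,"z":0,"yaw":0},{"x":0.033,"y":0.0662,"z":0,"yaw":0},{"x":0.033,"y":0.0662,"z":0,"yaw":0},{"x":0,"y":0,"z":0,"yaw":0},{"x":0,"y":0,"z":0,"yaw":0}]'; python3 plan.py 93.5 .4575 .1903 .085
```

```text
clock: 34.7
tcp_pos: [0.4528, 0.192, 0.1913]
tool_rot: [-0.031, 1.0, -0.0, -0.0]
ft_force: [0.9, 0.1, -1.1]
finger_gap: 0.0438
finger_force: 25.0
t 34.7 tcp [0.4528 0.192  0.1913] yang 93.55 F [ 0.9  0.1 -1.1] gap 0.0438 gf 25.0 j [-0.86  0.01  0.41  1.91 -0.    1.22  1.18]
yaw rows 1 each 0.0003
[0.4575 0.1903 0.085 ] rows 3 each [-0.0025 -0.0011  0.059 ] mm [ -4.6  -2.  106.3]
```

```bash
python3 -m pendant '[{"x":-0.0075,"y":-0.0033,"z":0.03,"yaw":0},{"x":0,"y":0,"z":0.06,"yaw":0},{"x":0,"y":0,"z":0.06,"yaw":0},{"x":0,"y":0,"z":0.03,"yaw":0},{"x":0,"y":0,"z":0,"yaw":0},{"x":0,"y":0,"z":0,"yaw":0}]'; python3 plan.py 93.5 .4575 .1903 .046
```

```text
clock: 35.3
tcp_pos: [0.459, 0.1884, 0.084]
tool_rot: [-0.029, 1.0, -0.0, 0.0]
ft_force: [0.4, 0.1, -1.0]
finger_gap: 0.0441
finger_force: 25.0
t 35.3 tcp [0.459  0.1884 0.084 ] yang 93.33 F [ 0.4  0.1 -1. ] gap 0.0441 gf 25.0 j [-0.84  0.14  0.42  2.02 -0.07  1.    1.25]
yaw rows 1 each -0.0009
[0.4575 0.1903 0.046 ] rows 1 each [0.0023 0.0033 0.0633] mm [ 1.4  2.  38. ]
```

```bash
python3 -m pendant '[{"x":0,"y":0.003,"z":0.025,"yaw":0},{"x":0,"y":0,"z":0.025,"yaw":0},{"x":0,"y":0,"z":0.01,"yaw":0},{"x":0,"y":0,"z":0,"yaw":0},{"x":0,"y":0,"z":0,"yaw":0}]'; python3 -m pendant '[{"x":0,"y":0,"z":0.003,"yaw":0},{"x":0,"y":0,"z":0,"yaw":0}]'; python3 -m pendant '[{"x":0,"y":0,"z":0.002,"yaw":0},{"x":0,"y":0,"z":0,"yaw":0}]'
```

```text
clock: 35.8
tcp_pos: [0.459, 0.1916, 0.0489]
tool_rot: [-0.03, 1.0, 0.0, 0.001]
ft_force: [0.4, -0.1, -0.6]
finger_gap: 0.0439
finger_force: 25.0
clock: 36.0
tcp_pos: [0.4584, 0.1917, 0.0465]
tool_rot: [-0.031, 1.0, 0.0, 0.0]
ft_force: [0.1, -0.5, -1.8]
finger_gap: 0.0437
finger_force: 25.0
clock: 36.2
tcp_pos: [0.458, 0.1914, 0.0448]
tool_rot: [-0.031, 1.0, 0.0, 0.0]
ft_force: [-0.2, -0.2, -1.5]
finger_gap: 0.0439
finger_force: 25.0
```

```bash
python3 -m pendant '[{"x":0,"y":0,"z":0.0018,"yaw":0},{"x":0,"y":0,"z":0,"yaw":0}]'; python3 -m pendant '[{"x":0,"y":0,"z":0,"yaw":0},{"x":0,"y":0,"z":0,"yaw":0},{"x":0,"y":0,"z":0,"yaw":0},{"x":0,"y":0,"z":0,"yaw":0}]' 0.5; python3 -m pendant '[{"x":0,"y":0,"z":-0.03,"yaw":0},{"x":0,"y":0,"z":-0.06,"yaw":0},{"x":0,"y":0,"z":-0.08,"yaw":0},{"x":0,"y":0,"z":-0.08,"yaw":0},{"x":0,"y":0,"z":-0.08,"yaw":0},{"x":0,"y":0,"z":-0.08,"yaw":0},{"x":0,"y":0,"z":0,"yaw":0}]'; python3 plan.py 13.1 .4925 .3787 .3
```

```text
clock: 36.4
tcp_pos: [0.4581, 0.1915, 0.0437]
tool_rot: [-0.031, 1.0, 0.0, 0.0]
ft_force: [-0.0, -0.0, -1.0]
finger_gap: 0.0437
finger_force: 25.0
clock: 36.8
tcp_pos: [0.4581, 0.1915, 0.0438]
tool_rot: [-0.031, 1.0, 0.0, 0.0]
ft_force: [-0.1, -0.5, 0.3]
finger_gap: 0.0637
finger_force: 0.0
clock: 37.5
tcp_pos: [0.4611, 0.1927, 0.2969]
tool_rot: [-0.03, 1.0, 0.003, 0.005]
ft_force: [0.8, -0.2, -0.8]
finger_gap: 0.0648
finger_force: 0.0
t 37.5 tcp [0.4611 0.1927 0.2969] yang 93.50 F [ 0.8 -0.2 -0.8] gap 0.0648 gf 0.0 j [-0.88 -0.05  0.42  1.75  0.02  1.43  1.17]
yaw rows 10 each 0.0447
[0.4925 0.3787 0.3   ] rows 5 each [ 0.058   0.0242 -0.001 ] mm [174.1  72.7  -3.1]
```

```bash
python3 -m pendant '[{"x":0,"y":0,"z":0,"yaw":0.0447},{"x":0,"y":0,"z":0,"yaw":0.0447},{"x":0,"y":0,"z":0,"yaw":0.0447},{"x":0,"y":0,"z":0,"yaw":0.0447},{"x":0,"y":0,"z":0,"yaw":0.0447},{"x":0,"y":0,"z":0,"yaw":0.0447},{"x":0,"y":0,"z":0,"yaw":0.0447},{"x":0,"y":0,"z":0,"yaw":0.0447},{"x":0,"y":0,"z":0,"yaw":0.0447},{"x":0,"y":0,"z":0,"yaw":0.0447}]' 1 >/dev/null; python3 -m pendant '[{"x":0.058,"y":0.0242,"z":0,"yaw":0},{"x":0.058,"y":0.0242,"z":0,"yaw":0},{"x":0,"y":0,"z":0,"yaw":0},{"x":0,"y":0,"z":0,"yaw":0}]'; python3 look.py t6; python3 - <<'E'
from h import *
d=np.load('/tmp/t6.npz')['d']; W=cloud('top',d); p=np.load('/tmp/t6.npz')['p']
a=W[200:290,95:190].reshape(-1,3)
for z0,z1 in((.195,.215),(.165,.195),(.09,.12)):
    b=a[(a[:,2]>z0)&(a[:,2]<z1)]
    if len(b)>5: print(z0,cv2.minAreaRect((b[:,:2]*1000).astype(np.float32)),len(b))
s,_=r.capture('side'); q=np.hstack([cv2.resize(p[150:300,80:290],(400,286)),cv2.resize(s[100:270,170:370],(336,286))])
cv2.imwrite('pics/t6c.png',cv2.convertScaleAbs(q[...,::-1],alpha=1.7))
E
python3 plan.py 13.1 .4925 .3787 .3
```

```text
clock: 38.9
tcp_pos: [0.4702, 0.2662, 0.2887]
tool_rot: [0.622, 0.783, -0.001, 0.0]
ft_force: [0.1, -0.7, 0.5]
finger_gap: 0.087
finger_force: 0.0
blob [ 0.6581 -0.2911] size [19.9 70.1] long dir -2.9 sat 81.0 px 185 tray mm [  90.9 -437.7] z 0.0522
blob [0.6347 0.1471] size [  9.9 129.4] long dir -86.1 sat 4.0 px 190 tray mm [94.2  1. ] z 0.0587
blob [0.5171 0.1196] size [164.5  70.9] long dir 34.5 sat 5.0 px 888 tray mm [-24.8 -19.2] z 0.0610
blob [ 0.489  -0.0622] size [70.9 43.9] long dir 59.7 sat 62.0 px 425 tray mm [ -64.  -198.9] z 0.0530
blob [0.4575 0.1925] size [71.2 45. ] long dir 3.5 sat 5.0 px 456 tray mm [-79.9  57.2] z 0.0612
blob [ 0.3678 -0.1194] size [35.6 43.8] long dir -86.3 sat 67.5 px 224 tray mm [-188.4 -248.7] z 0.0529
panel top (tray mm) (array([0.12678118, 0.00118845]), array([129.7,  16.4]), 89.68069458007812) 0.177759970453086
0.195 ((511.8063659667969, 389.0823059082031), (3.787919521331787, 24.58164405822754), 11.755651473999023) 16
0.09 ((507.4651184082031, 356.2195129394531), (28.68732452392578, 12.220656394958496), 53.47199630737305) 54
t 39.0 tcp [0.4708 0.2645 0.2893] yang 12.97 F [-0.2  0.   0.3] gap 0.0868 gf 0.0 j [-0.89  0.06  0.35  1.66 -0.02  1.42 -0.32]
yaw rows 1 each -0.0007
[0.4925 0.3787 0.3   ] rows 3 each [ 0.0591  0.0261 -0.0059] mm [106.3  47.  -10.7]
```

View pics/t6c.png

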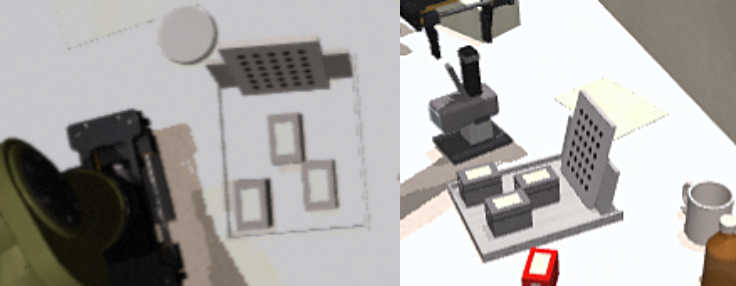

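The tray holds the panel and all three boxes upright inside the walls (left image: boxes at (285,140), (320,185), (252,203)). Now the trigger.

```bash
python3 -m pendant '[{"x":0.0591,"y":0.0228,"z":-0.006,"yaw":0},{"x":0.0591,"y":0.0228,"z":-0.006,"yaw":0},{"x":0.0591,"y":0.0228,"z":-0.006,"yaw":0},{"x":0,"y":0,"z":0,"yaw":0},{"x":0,"y":0,"z":0,"yaw":0}]'; python3 plan.py 13.1 .4867 .3771 .24
```

```text
clock: 39.5
tcp_pos: [0.4868, 0.378, 0.3001]
tool_rot: [0.622, 0.783, -0.001, 0.0]
ft_force: [0.7, -0.7, -0.3]
finger_gap: 0.0869
finger_force: 0.0
t 39.5 tcp [0.4868 0.378  0.3001] yang 13.03 F [ 0.7 -0.7 -0.3] gap 0.0869 gf 0.0 j [-0.95  0.23  0.3   1.46 -0.07  1.47 -0.42]
yaw rows 1 each -0.0004
[0.4867 0.3771 0.24  ] rows 2 each [-0.0007 -0.0002  0.0501] mm [-0.8 -0.3 60.1]
```

```bash
python3 -m pendant '[{"x":0,"y":0,"z":0.04,"yaw":0},{"x":0,"y":0,"z":0.04,"yaw":0},{"x":0,"y":0,"z":0.03,"yaw":0},{"x":0,"y":0,"z":0,"yaw":0},{"x":0,"y":0,"z":0,"yaw":0}]'; python3 plan.py 13.1 .4867 .3771 .169
```

```text
clock: 40.0
tcp_pos: [0.4872, 0.377, 0.2353]
tool_rot: [0.623, 0.782, 0.0, 0.0]
ft_force: [-0.0, -0.0, 1.1]
finger_gap: 0.0868
finger_force: 0.0
t 40.0 tcp [0.4872 0.377  0.2353] yang 12.91 F [-0.  -0.   1.1] gap 0.0868 gf 0.0 j [-0.95  0.25  0.3   1.56 -0.07  1.34 -0.42]
yaw rows 1 each -0.001
[0.4867 0.3771 0.169 ] rows 2 each [ 0.0001 -0.0004  0.0552] mm [ 0.2 -0.5 66.3]
```

```bash
python3 -m pendant '[{"x":0,"y":0,"z":0.03,"yaw":0},{"x":0,"y":0,"z":0.03,"yaw":0},{"x":0,"y":0,"z":0.03,"yaw":0},{"x":0,"y":0,"z":0.02,"yaw":0},{"x":0,"y":0.01,"z":0,"yaw":0},{"x":0,"y":0,"z":0,"yaw":0}]'; python3 -m pendant '[{"x":0,"y":0,"z":0,"yaw":0},{"x":0,"y":0,"z":0,"yaw":0},{"x":0,"y":0,"z":0,"yaw":0},{"x":0,"y":0,"z":0,"yaw":0},{"x":0,"y":0,"z":0,"yaw":0},{"x":0,"y":0,"z":0,"yaw":0},{"x":0,"y":0,"z":0,"yaw":0},{"x":0,"y":0,"z":0,"yaw":0}]' -1 25
```

```text
clock: 40.6
tcp_pos: [0.4939, 0.3801, 0.1697]
tool_rot: [0.623, 0.783, 0.001, 0.0]
ft_force: [0.1, -0.3, 0.4]
finger_gap: 0.0871
finger_force: 0.0
clock: 41.4
tcp_pos: [0.4946, 0.3814, 0.1693]
tool_rot: [0.622, 0.783, 0.003, 0.001]
ft_force: [6.1, 3.5, -1.5]
finger_gap: 0.0428
finger_force: 25.7
```

```bash
python3 -m pendant '[{"x":0,"y":0,"z":0,"yaw":0},{"x":0,"y":0,"z":0,"yaw":0},{"x":0,"y":0,"z":0,"yaw":0}]' -1 35; python3 -m pendant '[{"x":0,"y":0,"z":0,"yaw":0},{"x":0,"y":0,"z":0,"yaw":0},{"x":0,"y":0,"z":0,"yaw":0},{"x":0,"y":0,"z":0,"yaw":0},{"x":0,"y":0,"z":0,"yaw":0},{"x":0,"y":0,"z":0,"yaw":0},{"x":0,"y":0,"z":0,"yaw":0},{"x":0,"y":0,"z":0,"yaw":0}]' 1; python3 -m pendant '[{"x":0,"y":-0.009,"z":0,"yaw":0},{"x":0,"y":0,"z":0,"yaw":0},{"x":0,"y":0,"z":-0.03,"yaw":0},{"x":0,"y":0,"z":-0.05,"yaw":0},{"x":0,"y":0,"z":-0.07,"yaw":0},{"x":0,"y":0,"z":-0.07,"yaw":0},{"x":0,"y":0,"z":-0.07,"yaw":0},{"x":0,"y":0,"z":0,"yaw":0},{"x":0,"y":0,"z":0,"yaw":0}]'; python3 - <<'E'
from h import *
p,d=cap('top','t7'); s,_=cap('side','s7'); cv2.imwrite('pics/s7c.png',cv2.convertScaleAbs(cv2.resize(s[90:420,160:430,::-1],(480,586)),alpha=1.6))
E
python3 look.py t8
```

```text
clock: 41.7
tcp_pos: [0.4948, 0.3814, 0.1693]
tool_rot: [0.622, 0.783, 0.003, 0.001]
ft_force: [6.2, 3.9, -1.6]
finger_gap: 0.0423
finger_force: 35.8
clock: 42.5
tcp_pos: [0.4933, 0.38, 0.169]
tool_rot: [0.622, 0.783, 0.001, 0.0]
ft_force: [0.0, -0.7, -0.0]
finger_gap: 0.0865
finger_force: 0.0
clock: 43.4
tcp_pos: [0.4875, 0.379, 0.3438]
tool_rot: [0.622, 0.783, 0.001, 0.0]
ft_force: [0.2, -0.0, -1.3]
finger_gap: 0.0872
finger_force: 0.0
blob [ 0.6576 -0.2904] size [19.4 72.3] long dir -0.9 sat 74.0 px 189 tray mm [  90.3 -437.1] z 0.0524
blob [0.6349 0.1477] size [  9.8 130.7] long dir -86.3 sat 4.0 px 204 tray mm [94.5  1.6] z 0.0581
blob [0.517  0.1195] size [164.2  71. ] long dir 34.5 sat 5.0 px 884 tray mm [-24.9 -19.3] z 0.0610
blob [ 0.4891 -0.0618] size [69.8 43.9] long dir 59.8 sat 57.5 px 422 tray mm [ -63.8 -198.6] z 0.0529
blob [0.4574 0.1926] size [71.4 44.8] long dir 3.6 sat 4.0 px 456 tray mm [-80.   57.3] z 0.0611
blob [ 0.3675 -0.1192] size [35.4 44. ] long dir -86.7 sat 63.0 px 221 tray mm [-188.8 -248.5] z 0.0532
panel top (tray mm) (array([0.12713182, 0.00111934]), array([ 16., 130.]), 0.03954588994383812) 0.17675814379057986
```

View pics/s7c.png

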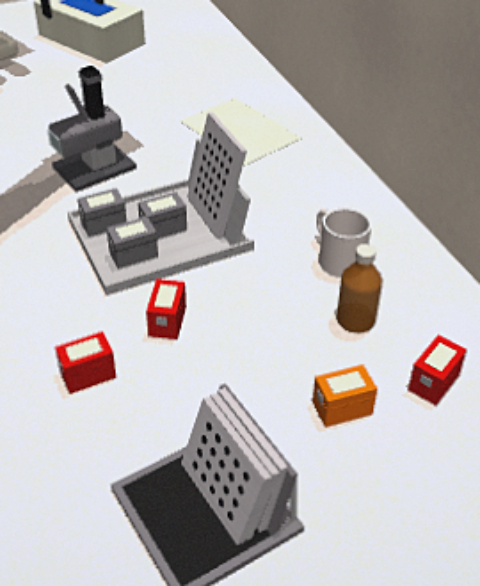

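The final view shows the panel leaning in the tray at (215,170), three boxes around (130,220), the three short panels in the stand at (235,460), and the trigger sprung back at (72,98). I'm handing it in.

```bash
python3 -c "
from station import r
print(r.close_job())"
```

```text
the job is handed in; nothing more can be done
None
```

The job is handed in after about 44 s: the tall panel leans centred and square against the tray's end-board, all three slide boxes stand inside the tray, and the trigger was squeezed to its stop and sprang back; the verdict was not returned.

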